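Hang the pipette on the carousel stand

TASK

Put the pipette away: turn the pipette carousel (it has a knob on its cover) until its one empty slot stands squarely over the drip tongue at the front of the foot, and only then hang the pipette from its sloping rest upright in that slot, collar down on both prongs behind their raised ends. Leave the slot over the tongue, do not drop the pipette, and leave the beaker and the white bottle where they stand.

Things in the scene. Friction and masses are not known exactly. Their poses are not given: they have to be found in the camera images.
- pipette: loose white pipette, 178 mm long, 90 g. Origin on its axis under the grey collar (28 mm dia, 6 mm high); z to the plunger. Neck below the collar 14 mm dia for 28 mm, then a tapering tip to z -90. Square handle 24 x 24 mm (sides along x, y) z 6 to 72; plunger 12 mm dia to z 88. Finger rest juts 6 mm on its +x side, z 64 to 72. The other four pipettes are fixed to the carousel
- handle (a point): point on the pipette's axis, 44 mm above its origin, mid-handle: good to grip across the pipette's y (level at the start, 24 mm wide). At the start the axis leans 35 degrees from vertical, plunger end up and toward the rest's +x, away from the robot; the finger rest is underneath. A hand pointing about straight down can take it here
- rest: fixed aluminium rest on a dark foot plate 120 x 90 mm; origin on the worktop, 95 mm below the lying pipette's origin; +x is the way the pipette leans, z up. Lower yoke (6 mm thick) holds the neck under the collar; upper yoke cradles the handle at pipette z 57 to 64 with cheeks that end 8 mm below its middle. Both open upward: the pipette lifts straight up
- stand: fixed round foot of the carousel, 136 mm dia; origin on the worktop on the carousel's upright axis. Its -x is the front, where the drip tongue (30 mm wide) juts out to 116 mm from the axis
- front_mark (a point): point on the drip tongue, 75 mm in front of the carousel's axis, 10 mm above the worktop
- empty_slot (a point): seat of the one empty slot, 75 mm from the axis, level with the prongs' tops (z 140 mm): the pipette's origin comes here. Slot 18 mm wide between two prongs 8 mm thick, open outward; inner end 9 mm inward, prong ends 22 mm outward of it. Their last 5 mm rise 4 mm as lips that keep the collar in (3 mm play): come in with the collar over 4 mm high, then lower
- cover (a point): centre of the top of the round grey cover on the axis, z 253 mm: radius 57 mm, underside z 244 mm, turns with the rack. Hand and wrist straight above the slot strike it; leaning 27 to 40 degrees from vertical, fingers pointing inward and down, they pass in front of it. Five slots 72 degrees apart below; the full ones hold pipettes up to z 228 mm
- turning_knob (a point): top centre of the black upright knob on the cover, z 284 mm: a cylinder 14 mm dia and 28 mm high, 40 mm from the axis on the side opposite the empty slot; the cover lies 31 mm below this point. It spins freely on its own pin: pinch it and lead it round the axis
- carousel (a joint): angle of the rack on the foot, rad, counterclockwise from above; 0 or a full turn (6.28) when the empty slot stands over the drip tongue. Starts between 0.9 and 5.38. Turns either way with friction (about 4 N at the knob) and stays where it is left
- beaker: glass beaker, 70 mm diameter, 92 mm high, origin under its centre; leave alone.
- spare_bottle: white sample bottle standing on the worktop, 48 mm diameter, 112 mm high, origin under its centre; leave alone.

How it is judged:
By the outcome, as a careful person would: the job done as asked, in the order asked, and still so for the second after the job is handed in, with the robot touching nothing.
It also fails if it takes over 58 s, if anything falls off the work surface, if the arm or the gripper's body presses on something with over 40 N, if the wrist force passes 120 N, or if a joint passes its speed limit or range.

ROBOT

A 6-joint arm with a two-finger parallel gripper is mounted at the origin on a cart in front of the work surface, level with it; the furniture and walls round the work are solid. World frame = base frame: x ahead of the robot, y to its left, z up, the work surface at z = 0. Lengths are in m, angles in rad, forces in N, time in s.
With the tool pointing down it reaches from about 0.25 to 0.725 m from the base axis. Payload 4 kg.
Tool frame: the origin (TCP) lies on the centre line of the jaws, within the pads' length; the fingertips stand 17 mm ahead of it and the grasp point (between the pads) lies 2 mm behind it; z points along the fingers, x is the direction in which the jaws open and shut, and the axes are right-handed (so a half turn about z gives the same grasp; the last joint's range is limited). The gripper opens to 85 mm and grips with 20 to 120 N. Pads are 22 mm wide; open, the fingers measure 114 mm over their backs; the gripper's body (76 mm by 85 mm) begins 54 mm behind the grasp point. The pads swing forward as they close: fully open they stand 13 mm farther back than shut.
Start: joints at [-1.243, 0.241, 0.005, 1.335, 0, 1.571], TCP at [0.161, -0.473, 0.222] pointing down, gripper open.
Joint ranges: [-2.72, 2.72], [-1.05, 1.87], [-1.09, 1.28], [-1.99, 2.15], [-1.42, 1.44], [-3.14, 3.14]. Speed limits (rad/s): [2.79, 2.79, 3.14, 3.14, 3.14, 3.14].

INTERFACE

Orientations are given as a unit quaternion [x, y, z, w].
In Python, from workcell import bot gives the robot as it stands.
- The arm moves only by the tool jog_arm, never from a script. Its arguments are lists of equal length, an entry for each row: "jaw": the closure, from 0 (fully open) to 1 (shut); "linear": the shift along the tool's x, y, z in m, a list of three; "delta_rot": the turn, a rotation vector about the tool's x, y, z in degrees, a list of three. A call has exactly 8 rows; each row is the pose to reach, as a shift and turn from the pose commanded when the call began, along the tool's axes at that moment; what a row does not reach only later rows make up. A row lasts 1/12 s, in which the tool goes at most 41.7 mm and 7.16 degrees, less where a joint would pass 70% of its speed; a pose out of reach is approached as far as the arm can. A call with a gripper value outside its range is refused whole. The fingers move at their own pace and stop on an object; the grip force is fixed at half the most. Time passes only in rows, so rows that repeat a pose let the fingers close, or fill a call up. It gives the time, the measured TCP pose, the force and the opening at its end, in the units of the state.
- bot.get_obs(): the state, without advancing time (a new reading comes with each control period).
- bot.camera(name): name is "side" or "top" or "wrist"; returns (picture, depth): 400x640x3 uint8, red, green, blue; 400x640 float32, m along the optical axis (not along the pixel's ray), 0 where there is no reading.
- bot.calibration(name): a dict with "fovy" (degrees; the focal length in pixels is half the picture's height over the tangent of half this angle, whatever the lens; pixels are square), "cx", "cy" (the principal point, pixels), "k1" (the pictures are not rectified: a ray, as slopes to the right and down, at radius r is drawn at 1 + k1 r^2 times it, then the intrinsics apply), "origin" and "orientation" of the camera in the world. Camera axes: x right, y down, z forward; pixel columns grow to the right and rows downward; lengths in m; the calibration is good to about 2 mm. A picture is of the moment at which its call begins: read the wrist's pose just before it. calibration takes no time and is no camera call; for the wrist camera it gives the pose at the moment of the call.
- bot.job_done(): hands the job in, once; it reports no verdict.
The state is a dict: "clock": time; "joint_pos": joint angles; "joint_vel": joint speeds; "tau": joint torques, N m; "eef_pos": TCP position; "tool_rot": TCP orientation; "ft_force": force on the tool from outside, world axes, zero at the start; "ft_torque": the same for the moment, N m; "grip_width": finger opening in m.
Only numpy, scipy, OpenCV 4.12 (cv2) and the standard library are available. Lean on these libraries where they do the work, as an engineer would, in place of code of your own. Each camera call takes 0.05 s, during which the arm holds its last target.

## Working session

There is one attempt and no reset: what is moved stays moved. The work goes in short steps, Python scripts to look and compute and a tool call to move; the robot and the scene stay as the last step left them, time stands still between calls to the robot, and variables do not carry over. Pictures are saved under pics/ and viewed, and the job is handed in when it is done.

Besides the shell and the picture viewer there is one more tool, called after "Emit:" as name(argument=value, ...) on one line, values as JSON. jog_arm: Moves the arm, as the interface text tells. Its arguments: {"type":"object","properties":{"jaw":{"type":"array","items":{"type":"number"}},"linear":{"type":"array","items":{"type":"array","items":{"type":"number"}}},"delta_rot":{"type":"array","items":{"type":"array","items":{"type":"number"}}}},"required":["jaw","linear","delta_rot"]}

```bash
ls; mkdir -p pics; python3 - <<'E'
from workcell import bot
import cv2,numpy as np
print(bot.get_obs())
for n in ["side","top","wrist"]:
    print(n,bot.calibration(n))
    p,d=bot.camera(n); cv2.imwrite(f"pics/{n}0.png",p[:,:,::-1]); np.savez(f"pics/{n}0.npz",p=p,d=d)
E
```

```text
pics
{'clock': 0.0, 'joint_pos': array([-1.24299636e+00,  2.41423703e-01,  3.75045643e-03,  1.33522259e+00,
       -1.06173138e-05,  1.57079928e+00]), 'joint_vel': array([-0.0012973 ,  0.00030757,  0.00059977, -0.00105325, -0.00104499,
        0.00184043]), 'tau': array([ 4.64809982e-04, -3.72321188e+01,  2.52405560e+01,  1.68497855e-02,
        6.37923540e-05,  5.31661371e-06]), 'eef_pos': array([ 0.16076876, -0.47276427,  0.22141765]), 'tool_rot': array([ 8.13005744e-01, -5.82254720e-01, -8.56551076e-04, -6.06907351e-04]), 'ft_force': array([-0.68895435, -0.02263688, -0.48140271]), 'ft_torque': array([0.00988779, 0.00951329, 0.0289664 ]), 'grip_width': 0.08538035642003004}
side {'fovy': 43.605522055256145, 'cx': 324.0703297160744, 'cy': 198.60647624164528, 'k1': 0.04119272835111664, 'origin': array([0.08275102, 0.6577009 , 0.88674814]), 'orientation': array([-0.22533482,  0.86821625, -0.42778857,  0.11145272])}
top {'fovy': 46.63444132195113, 'cx': 322.0964165684994, 'cy': 192.70338704093578, 'k1': -0.1315761847821228, 'origin': array([ 0.37916017, -0.16671905,  1.33031879]), 'orientation': array([-0.69795732,  0.71314826, -0.04042628,  0.0513893 ])}
wrist {'fovy': 58.31425565753063, 'cx': 316.2924599822293, 'cy': 200.41730316044652, 'k1': 0.007439084856638517, 'origin': array([ 0.22268838, -0.45107703,  0.37336348]), 'orientation': array([ 0.80630219, -0.57711236, -0.07630105,  0.10486304])}
```

View pics/side0.png

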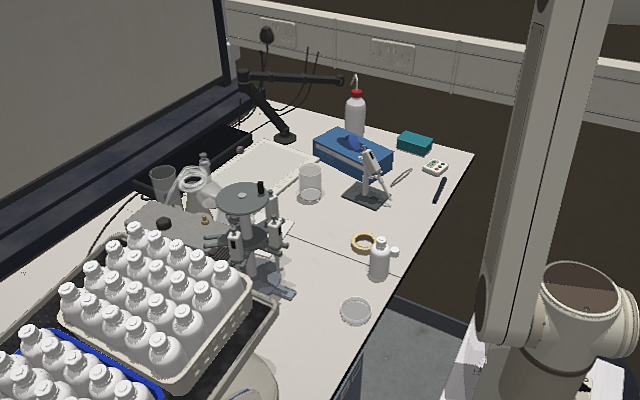

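View pics/top0.png

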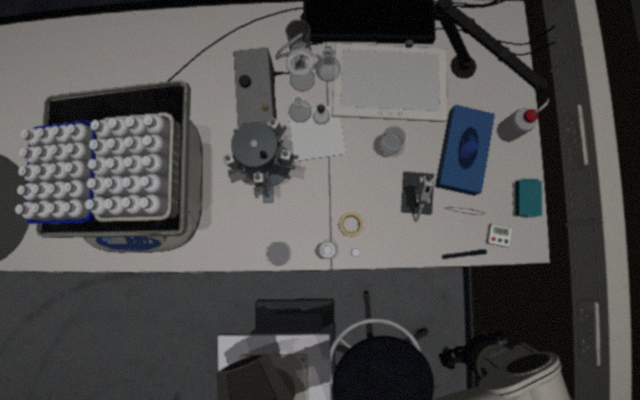

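View pics/wrist0.png

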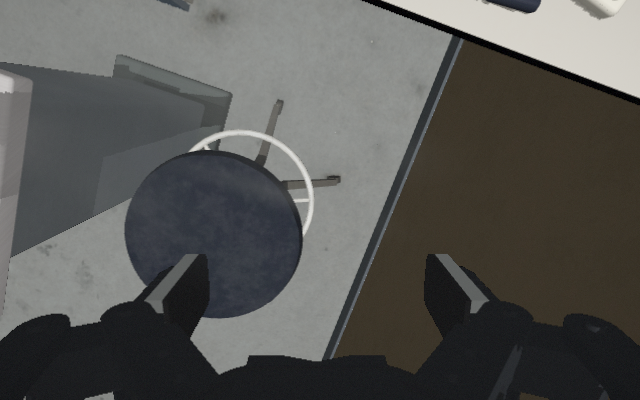

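The top view shows the carousel cover at (256,144), its tongue at (267,190), the pipette on its rest at (420,192), the beaker at (391,141) and the white bottle at (327,250). I'll enlarge these.

```bash
cat > h.py <<'E'
import numpy as np,cv2
from scipy.spatial.transform import Rotation as R
from workcell import bot
def K(c):
    f=200/np.tan(np.radians(c['fovy'])/2); return f
def undist(c,uv):
    f=K(c); d=np.array([(uv[0]-c['cx'])/f,(uv[1]-c['cy'])/f]); s=d.copy()
    for _ in range(30): s=d/(1+c['k1']*(s@s))
    return s
def ray(c,uv):
    s=undist(c,uv); v=R.from_quat(c['orientation']).apply([s[0],s[1],1]); return np.array(c['origin']),v
def onz(c,uv,z):
    o,v=ray(c,uv); return o+v*(z-o[2])/v[2]
def proj(c,P):
    p=R.from_quat(c['orientation']).inv().apply(np.atleast_2d(P)-c['origin']); s=p[:,:2]/p[:,2:]
    r2=(s**2).sum(1,keepdims=True); s=s*(1+c['k1']*r2); return s*K(c)+[c['cx'],c['cy']]
def cloud(c,d):
    f=K(c); v,u=np.mgrid[:400,:640]; dx=np.stack([(u-c['cx'])/f,(v-c['cy'])/f],-1); s=dx.copy()
    for _ in range(20): s=dx/(1+c['k1']*(s**2).sum(-1,keepdims=True))
    p=np.concatenate([s*d[...,None],d[...,None]],-1)
    return R.from_quat(c['orientation']).apply(p.reshape(-1,3)).reshape(400,640,3)+c['origin']
E
python3 - <<'E'
from h import *
a=cv2.imread('pics/top0.png'); s=cv2.imread('pics/side0.png')
cv2.imwrite('pics/t1.png',cv2.resize(a[95:215,215:315],(700,600)[:2] and (500,600),interpolation=cv2.INTER_CUBIC))
cv2.imwrite('pics/t2.png',cv2.resize(a[115:230,370:500],(780,690)[:2] and (678,600),interpolation=cv2.INTER_CUBIC))
cv2.imwrite('pics/s1.png',cv2.resize(s[170:310,190:310],(514,600),interpolation=cv2.INTER_CUBIC))
cv2.imwrite('pics/s2.png',cv2.resize(s[130:220,320:440],(800,600),interpolation=cv2.INTER_CUBIC))
for n in['top','side']:
    c=bot.calibration(n); d=np.load(f'pics/{n}0.npz')['d']; P=cloud(c,d)
    for uv in ([(256,144),(275,160),(267,190),(420,180),(391,141),(327,250)] if n=='top' else [(243,195),(260,186),(285,293),(370,160),(310,170),(379,240)]):
        print(n,uv,P[uv[1],uv[0]].round(4))
E
```

```text
top (256, 144) [0.6408 0.004  0.2541]
top (275, 160) [ 0.623  -0.0288  0.1457]
top (267, 190) [0.5641 0.0114 0.005 ]
top (420, 180) [ 0.5621 -0.4048  0.1426]
top (391, 141) [ 0.7014 -0.3532  0.0023]
top (327, 250) [ 0.3874 -0.1591  0.1116]
side (243, 195) [0.6375 0.0113 0.2553]
side (260, 186) [ 0.6065 -0.009   0.2766]
side (285, 293) [0.5458 0.014  0.0058]
side (370, 160) [ 0.5328 -0.4071  0.1371]
side (310, 170) [ 0.7049 -0.3739  0.0669]
side (379, 240) [ 0.3894 -0.1517  0.1086]
```

View pics/t1.png

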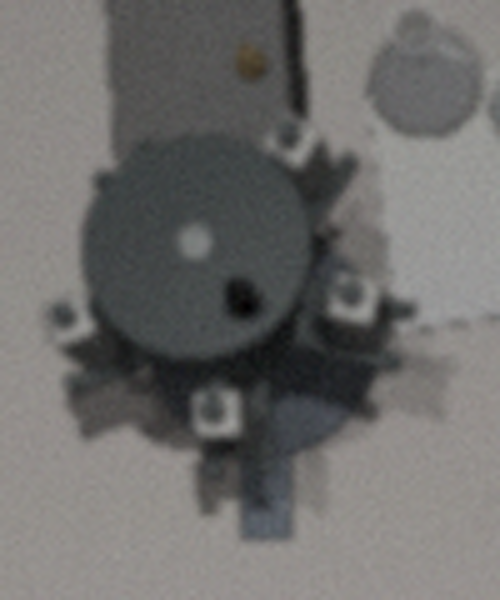

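View pics/t2.png

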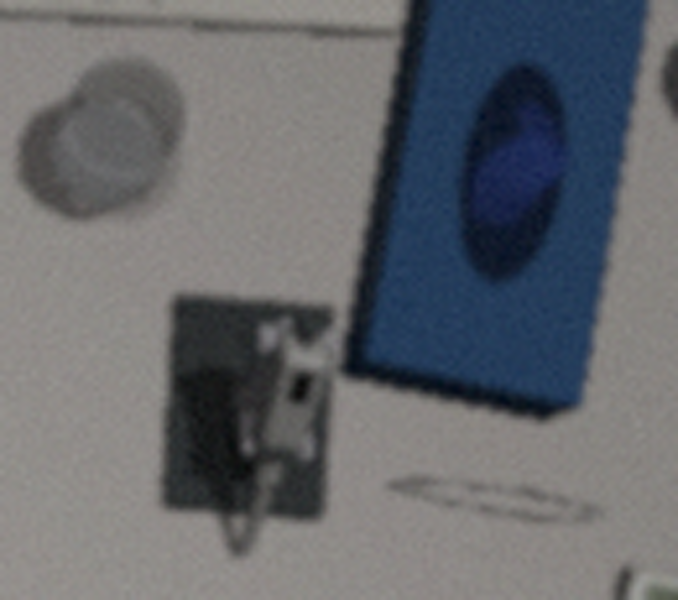

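View pics/s1.png

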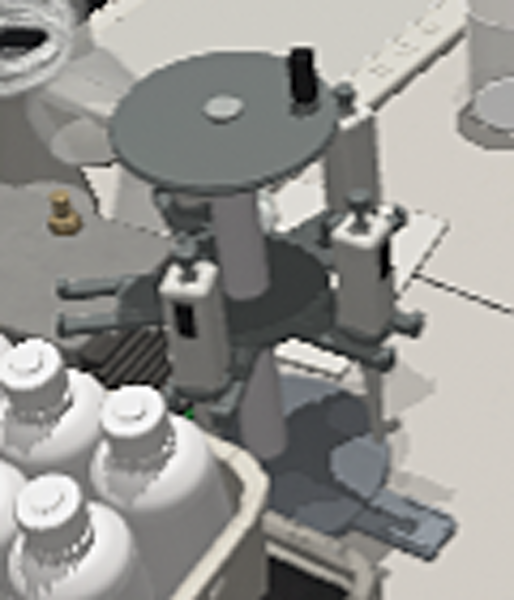

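View pics/s2.png

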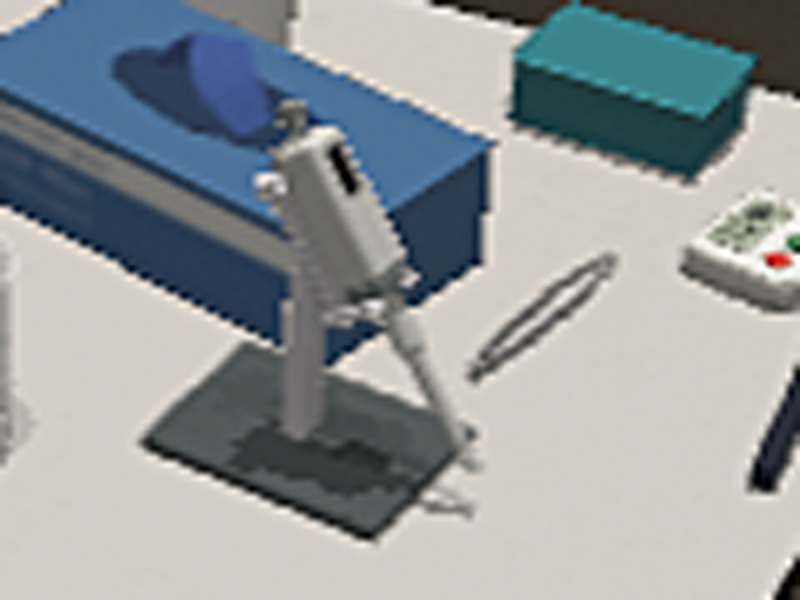

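```bash
python3 - <<'E'
from h import *
for n in['top','side']:
    c=bot.calibration(n); q=np.load(f'pics/{n}0.npz');d=q['d'];p=q['p'].astype(int); P=cloud(c,d)
    near=np.linalg.norm(P[...,:2]-[.64,.005],axis=-1)<.14
    m=near&(abs(P[...,2]-.254)<.008)
    m=cv2.morphologyEx(m.astype(np.uint8),cv2.MORPH_OPEN,np.ones((3,3)))
    cn=max(cv2.findContours(m,0,1)[0],key=cv2.contourArea)
    pts=np.array([onz(c,u[0],.253)[:2] for u in cn])
    (cc,r)=cv2.minEnclosingCircle(pts.astype(np.float32))
    A=np.c_[2*pts,np.ones(len(pts))];s=np.linalg.lstsq(A,(pts**2).sum(1),rcond=None)[0]
    print(n,'cover',cc,r,s[:2],np.sqrt(s[2]+s[:2]@s[:2]))
    # knob dark
    lum=p.sum(-1)
    k=(near&(P[...,2]>.262)); ys,xs=np.nonzero(k); print('knob depth',len(xs),P[k].mean(0) if len(xs) else 0, (xs.mean(),ys.mean()))
    print(np.percentile(P[k][:,2],[10,50,90]))
    dk=near&(lum<60*3/2)&(P[...,2]>.24); ys,xs=np.nonzero(dk); print('dark',len(xs),xs.min(),xs.max(),ys.min(),ys.max(),onz(c,(xs.mean(),ys.mean()),.27), lum[dk].mean())
    t=near&(abs(P[...,2]-.006)<.006)&(P[...,0]<.57)&(p[...,2]-p[...,0]>8)
    ys,xs=np.nonzero(t);print('tongue px',len(xs),xs.min(),xs.max(),ys.min(),ys.max())
    pp=np.array([onz(c,(x,y),.008)[:2] for x,y in zip(xs,ys)]);print(cv2.minAreaRect(pp.astype(np.float32)),pp.mean(0))
    # pipette rest plate
E
```

```text
top cover (0.6424732208251953, 0.009077154099941254) 0.0567968413233757 [0.64189926 0.00915468] 0.05484853808363245
knob depth 41 [ 0.61079529 -0.01680697  0.28057316] (np.float64(263.0731707317073), np.float64(153.70731707317074))
[0.26729443 0.28344948 0.28655007]
dark 28 261 266 152 157 [ 0.61073302 -0.0153619   0.27      ] 56.82142857142857
tongue px 66 264 272 189 201
((0.5490944385528564, 0.008179822936654091), (0.02323780581355095, 0.03520252928137779), 89.62796783447266) [0.54661479 0.00772929]
side cover (0.6370075345039368, 0.01650497131049633) 0.057435307651758194 [0.63783661 0.0178831 ] 0.054290252101933195
knob depth 72 [ 0.60708865 -0.01201159  0.27382069] (np.float64(260.69444444444446), np.float64(186.25))
[0.26379439 0.27414772 0.28256227]
dark 60 258 263 182 193 [ 0.60798959 -0.01140765  0.27      ] 50.05
tongue px 143 276 295 285 299
((0.5465087890625, 0.01280825212597847), (0.044645726680755615, 0.03144683316349983), 1.4474146366119385) [0.54340057 0.01230652]
```

```bash
cat >> h.py <<'E'
def step(tp,tq,obs=None):
    "tool-frame shift and rotvec(deg) to reach target"
    o=obs or bot.get_obs(); r=R.from_quat(o['tool_rot'])
    return r.inv().apply(np.array(tp)-o['eef_pos']).round(4),np.degrees((r.inv()*R.from_quat(tq)).as_rotvec()).round(2)
def tool(head_deg,lean_deg=0,az=0.):
    "tool x at heading head_deg (before lean), z down; then lean fingers toward azimuth az (deg) by lean_deg"
    h=np.radians(head_deg); x=np.array([np.cos(h),np.sin(h),0]); z=np.array([0,0,-1.]); y=np.cross(z,x)
    r=R.from_matrix(np.c_[x,y,z]); a=np.radians(az)
    ax=np.cross([0,0,-1],[np.cos(a),np.sin(a),0]); return (R.from_rotvec(np.radians(lean_deg)*ax)*r).as_quat()
E
python3 - <<'E'
from h import *
o=bot.get_obs();c=bot.calibration('wrist');r=R.from_quat(o['tool_rot'])
print(r.inv().apply(c['origin']-o['eef_pos']),(r.inv()*R.from_quat(c['orientation'])).as_matrix().round(3))
q=tool(0); print(q, step([.62,-.09,.42],q))
q=tool(-30); print(q, step([.62,-.09,.42],q))
E
```

```text
[-0.00095468 -0.06559412 -0.15186002] [[ 1.     0.    -0.   ]
 [-0.     0.966  0.257]
 [ 0.    -0.257  0.966]]
[1. 0. 0. 0.] (array([-0.215, -0.558, -0.198]), array([-6.000e-02,  8.000e-02, -7.122e+01]))
[ 0.96592583 -0.25881905  0.         -0.        ] (array([-0.215, -0.558, -0.198]), array([-3.000e-02,  9.000e-02, -4.122e+01]))
```

```bash
python3 - <<'E'
from h import *
q=tool(0); print(step([.60,0,.45],q))
E
```

```text
(array([-0.3067, -0.5681, -0.2279]), array([-6.000e-02,  8.000e-02, -7.122e+01]))
```

Emit:
jog_arm(jaw=[0, 0, 0, 0, 0, 0, 0, 0], linear=[[0, 0, -0.04], [-0.02, -0.03, -0.08], [-0.04, -0.06, -0.11], [-0.06, -0.09, -0.14], [-0.08, -0.12, -0.165], [-0.098, -0.15, -0.18], [-0.115, -0.185, -0.19], [-0.13, -0.22, -0.2]], delta_rot=[[0, 0, -7], [0, 0, -14], [0, 0, -21], [0, 0, -28], [0, 0, -35], [0, 0, -42], [0, 0, -49], [0, 0, -56]])

```text
clock: 0.82
eef_pos: [0.3165, -0.2889, 0.4195]
tool_rot: [0.992, -0.13, 0.001, 0.001]
ft_force: [1.3, -0.8, -0.0]
grip_width: 0.0853
```

```bash
python3 - <<'E'
from h import *
q=tool(0); o=bot.get_obs(); print(o['eef_pos'],o['joint_pos'],step([.60,0,.45],q))
E
```

```text
[ 0.31652686 -0.28888554  0.41946909] [-7.39706957e-01  1.00745553e-01  3.43553628e-01  1.81136305e+00
 -9.03414569e-05  1.09197654e+00] (array([ 0.1994, -0.3522, -0.0305]), array([  0.08,  -0.1 , -14.95]))
```

Emit:
jog_arm(jaw=[0, 0, 0, 0, 0, 0, 0, 0], linear=[[0.02, -0.035, -0.003], [0.04, -0.07, -0.006], [0.06, -0.105, -0.009], [0.08, -0.14, -0.012], [0.1, -0.175, -0.015], [0.12, -0.21, -0.018], [0.14, -0.245, -0.022], [0.16, -0.28, -0.025]], delta_rot=[[0, 0, -3], [0, 0, -6], [0, 0, -9], [0, 0, -12], [0, 0, -15], [0, 0, -15], [0, 0, -15], [0, 0, -15]])

```text
clock: 1.48
eef_pos: [0.5448, -0.0603, 0.4428]
tool_rot: [1.0, -0.002, -0.0, 0.0]
ft_force: [0.4, -0.9, 0.2]
grip_width: 0.0855
```

```bash
python3 - <<'E'
from h import *
q=tool(0); o=bot.get_obs(); print(o['eef_pos'],o['joint_pos'],step([.60,0,.45],q))
E
```

```text
[ 0.54482826 -0.06029007  0.44281045] [-1.10112512e-01  3.98727127e-01  8.03264862e-01  1.97539885e+00
 -1.71811875e-04  1.46419695e+00] (array([ 0.055 , -0.0605, -0.0072]), array([ 0.01,  0.  , -0.2 ]))
```

Emit:
jog_arm(jaw=[0, 0, 0, 0, 0, 0, 0, 0], linear=[[0.02, -0.02, -0.003], [0.04, -0.04, -0.006], [0.055, -0.06, -0.007], [0.055, -0.06, -0.007], [0.055, -0.06, -0.007], [0.055, -0.06, -0.007], [0.055, -0.06, -0.007], [0.055, -0.06, -0.007]], delta_rot=[[0, 0, 0], [0, 0, 0], [0, 0, 0], [0, 0, 0], [0, 0, 0], [0, 0, 0], [0, 0, 0], [0, 0, 0]])

```text
clock: 2.15
eef_pos: [0.5983, -0.0034, 0.4508]
tool_rot: [1.0, -0.003, 0.001, 0.0]
ft_force: [0.1, -0.1, -0.3]
grip_width: 0.0851
```

```bash
python3 - <<'E'
from h import *
o=bot.get_obs(); print(o['eef_pos'],o['joint_pos'])
n='wrist';c=bot.calibration(n);np.save('pics/wc1.npy',c,allow_pickle=True);p,d=bot.camera(n); cv2.imwrite(f"pics/w1.png",p[:,:,::-1]); np.savez(f"pics/w1.npz",p=p,d=d)
E
```

```text
[ 0.59826477 -0.00339589  0.45084059] [-5.58676242e-03  5.71614109e-01  1.11483297e+00  2.11285247e+00
 -1.71160236e-04  1.57062774e+00]
```

View pics/w1.png

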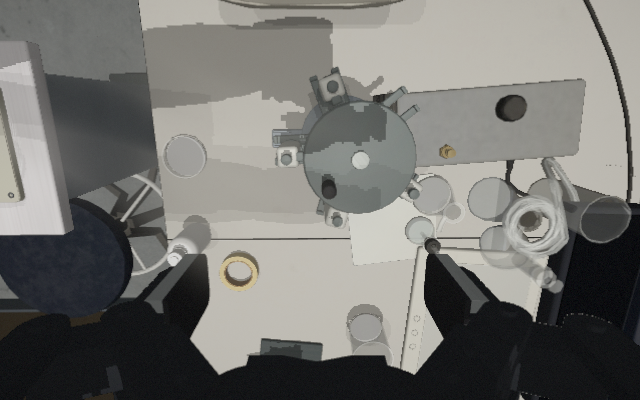

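```bash
cat > meas.py <<'E'
from h import *
def cover(c,p,d,cen=(.64,.012)):
    P=cloud(c,d); near=np.linalg.norm(P[...,:2]-cen,axis=-1)<.075
    out={}
    m=near&(abs(P[...,2]-.253)<.006)
    m=cv2.morphologyEx(m.astype(np.uint8),cv2.MORPH_OPEN,np.ones((3,3)))
    cn=cv2.convexHull(max(cv2.findContours(m,0,1)[0],key=cv2.contourArea))
    pts=np.array([onz(c,u[0],.253)[:2] for u in cn])
    A=np.c_[2*pts,np.ones(len(pts))];s=np.linalg.lstsq(A,(pts**2).sum(1),rcond=None)[0]
    cc=s[:2]; out['cover']=cc; out['r']=np.sqrt(s[2]+cc@cc); out['meanz']=np.median(P[m>0][:,2])
    k=near&(P[...,2]>.277)&(P[...,2]<.30); ys,xs=np.nonzero(k)
    if len(xs): 
        out['nk']=len(xs); kk=onz(c,(xs.mean(),ys.mean()),.284)[:2]; out['knob']=kk; v=kk-cc; out['bear']=np.degrees(np.arctan2(v[1],v[0])); out['kr']=np.hypot(*v)
        out['knobz']=np.median(P[k][:,2])
    # centre disc light
    return out,P
E
python3 - <<'E'
from meas import *
c=np.load('pics/wc1.npy',allow_pickle=True).item(); q=np.load('pics/w1.npz');p,d=q['p'],q['d']
print(cover(c,p,d)[0])
P=cloud(c,d)
print('centre disc',onz(c,(360.5,159.5),.254))
for uv in [(360,170),(329,187),(286,135),(283,138),(287,157),(366,325),(400,105),(290,345)]: print(uv,P[uv[1],uv[0]].round(4),p[uv[1],uv[0]])
im=cv2.imread('pics/w1.png')
cv2.imwrite('pics/w1a.png',cv2.resize(im[60:240,250:430],(600,600),interpolation=cv2.INTER_CUBIC))
E
```

```text
{'cover': array([0.64112164, 0.01130943]), 'r': np.float64(0.05551060479675195), 'meanz': np.float64(0.25224059872544713), 'nk': 186, 'knob': array([ 0.61037576, -0.01335448]), 'bear': np.float64(-141.2639093090121), 'kr': np.float64(0.03941595448577518), 'knobz': np.float64(0.28396392943060844)}
centre disc [0.64215953 0.0109426  0.254     ]
(360, 170) [6.420e-01 5.000e-04 2.535e-01] [127 132 128]
(329, 187) [0.5987 0.0627 0.6027] [62 61 60]
(286, 135) [0.5604 0.0256 0.1372] [90 92 87]
(283, 138) [0.5567 0.0221 0.1399] [103 106 102]
(287, 157) [0.5684 0.0102 0.2285] [139 144 141]
(366, 325) [ 0.6858 -0.315   0.0449] [158 157 153]
(400, 105) [0.7085 0.0619 0.1192] [147 148 144]
(290, 345) [ 0.547  -0.3819  0.0093] [84 89 87]
```

View pics/w1a.png

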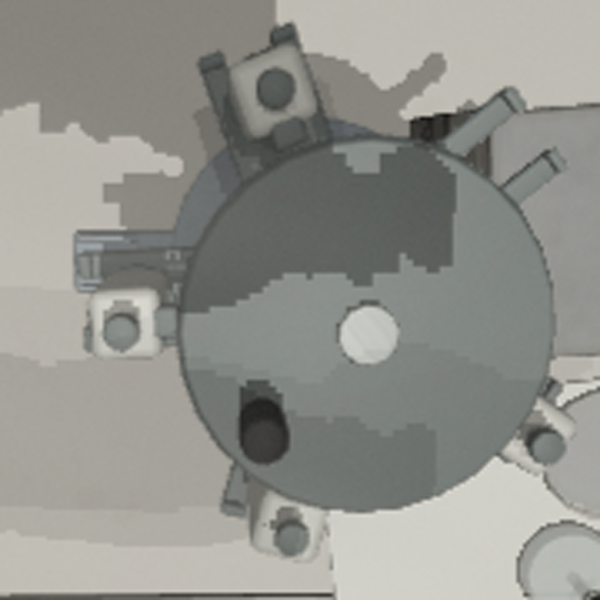

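The wrist view shows the cover centre at (360,159), the knob at (329,189) and the empty prongs at the upper right, (400,105). The tongue is at the left, (275,135). That puts the axis at about (0.6415, 0.011) and the knob at a bearing of -141 degrees.

Emit:
jog_arm(jaw=[0, 0, 0.3, 0.3, 0.3, 0.3, 0.3, 0.3], linear=[[0.006, 0.005, 0.03], [0.012, 0.01, 0.06], [0.012, 0.01, 0.09], [0.012, 0.01, 0.115], [0.012, 0.01, 0.135], [0.012, 0.01, 0.15], [0.012, 0.01, 0.155], [0.012, 0.01, 0.155]], delta_rot=[[0, 0, 0], [0, 0, 0], [0, 0, 0], [0, 0, 0], [0, 0, 0], [0, 0, 0], [0, 0, 0], [0, 0, 0]])

```text
clock: 2.87
eef_pos: [0.6099, -0.013, 0.294]
tool_rot: [1.0, -0.002, -0.001, 0.0]
ft_force: [-0.9, -1.0, -0.4]
grip_width: 0.0597
```

```bash
cat > look.py <<'E'
from h import *
import sys
def look(n,tag):
    o=bot.get_obs(); c=bot.calibration(n); p,d=bot.camera(n); cv2.imwrite(f"pics/{tag}.png",p[:,:,::-1]); np.savez(f"pics/{tag}.npz",p=p,d=d); np.save(f'pics/{tag}_c.npy',c,allow_pickle=True)
    return o,c,p,d
def load(tag):
    q=np.load(f'pics/{tag}.npz'); return np.load(f'pics/{tag}_c.npy',allow_pickle=True).item(),q['p'],q['d']
E
python3 - <<'E'
from look import *; from meas import *
o,c,p,d=look('wrist','w2'); print(o['eef_pos'],o['joint_pos'],o['grip_width'],cover(c,p,d)[0])
E
```

```text
[ 0.60985824 -0.01298235  0.29396306] [-2.12589870e-02  4.63059964e-01  5.08603786e-01  1.61871855e+00
 -4.93521001e-05  1.55438307e+00] 0.05971380962527771 {'cover': array([0.64085718, 0.01161515]), 'r': np.float64(0.05494980360160908), 'meanz': np.float64(0.2522888440533362), 'nk': 672, 'knob': array([ 0.61036158, -0.01275185]), 'bear': np.float64(-141.37397946815346), 'kr': np.float64(0.03903501211803998), 'knobz': np.float64(0.28391132606202374)}
```

View pics/w2.png

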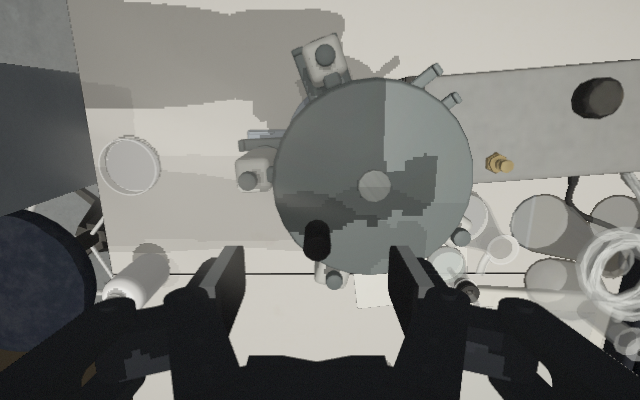

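The knob, at (317,240), lies midway between the fingers. I'll lower the hand and close the jaws.

Emit:
jog_arm(jaw=[0.3, 0.3, 1, 1, 1, 1, 1, 1], linear=[[0.0005, 0, 0.007], [0.0005, 0, 0.014], [0.0005, 0, 0.014], [0.0005, 0, 0.014], [0.0005, 0, 0.014], [0.0005, 0, 0.014], [0.0005, 0, 0.014], [0.0005, 0, 0.014]], delta_rot=[[0, 0, 0], [0, 0, 0], [0, 0, 0], [0, 0, 0], [0, 0, 0], [0, 0, 0], [0, 0, 0], [0, 0, 0]])

```text
clock: 3.58
eef_pos: [0.6118, -0.0123, 0.281]
tool_rot: [1.0, -0.002, 0.0, 0.0]
ft_force: [0.3, -0.1, 0.4]
grip_width: -0.0004
```

```bash
python3 - <<'E'
from look import *; from meas import *
o=bot.get_obs(); print(o['eef_pos'],o['grip_width'],o['ft_force'])
A=np.array([.6415,.0113]); e=o['eef_pos'][:2]; v=e-A; b=np.degrees(np.arctan2(v[1],v[0])); r=np.hypot(*v); print(b,r)
# arc rows, 140 deg
for k,t in enumerate(np.radians(np.linspace(b,0,25))):
    w=A+.04*np.array([np.cos(t),np.sin(t)])-e; print(k,round(np.degrees(t),1),w.round(4)*[1,-1])
E
```

```text
[ 0.61175392 -0.01230723  0.28099555] -0.00041851405772032026 [ 0.30410825 -0.10688484  0.4285901 ]
-141.56361245952164 0.03797539807914755
0 -141.6 [-0.0016  0.0013]
1 -135.7 [0.0011 0.0043]
2 -129.8 [0.0042 0.0071]
3 -123.9 [0.0075 0.0096]
4 -118.0 [0.011  0.0117]
5 -112.1 [0.0147 0.0135]
6 -106.2 [0.0186 0.0148]
7 -100.3 [0.0226 0.0158]
8 -94.4 [0.0267 0.0163]
9 -88.5 [0.0308 0.0164]
10 -82.6 [0.0349 0.0161]
11 -76.7 [0.039  0.0153]
12 -70.8 [0.0429 0.0142]
13 -64.9 [0.0467 0.0126]
14 -59.0 [0.0504 0.0107]
15 -53.1 [0.0538 0.0084]
16 -47.2 [0.0569 0.0057]
17 -41.3 [0.0598 0.0028]
18 -35.4 [ 0.0624 -0.0004]
19 -29.5 [ 0.0646 -0.0039]
20 -23.6 [ 0.0664 -0.0076]
21 -17.7 [ 0.0679 -0.0114]
22 -11.8 [ 0.0689 -0.0154]
23 -5.9 [ 0.0695 -0.0195]
24 0.0 [ 0.0697 -0.0236]
```

The jaws shut to zero, so they missed the knob. I'll look.

```bash
python3 - <<'E'
from look import *; from meas import *
o,c,p,d=look('wrist','w3'); print(cover(c,p,d)[0])
look('side','s3')
im=cv2.imread('pics/s3.png'); cv2.imwrite('pics/s3a.png',cv2.resize(im[110:260,190:320],(520,600),interpolation=cv2.INTER_CUBIC))
E
```

```text
{'cover': array([0.64084651, 0.01165244]), 'r': np.float64(0.05487076977354655), 'meanz': np.float64(0.2522856240951812), 'nk': 263, 'knob': array([ 0.61214559, -0.00718938]), 'bear': np.float64(-146.71556534974997), 'kr': np.float64(0.03433302839364335), 'knobz': np.float64(0.2975973388850879)}
```

View pics/w3.png

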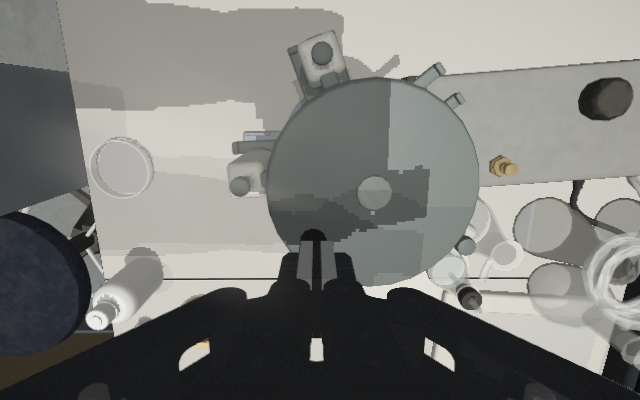

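View pics/s3a.png

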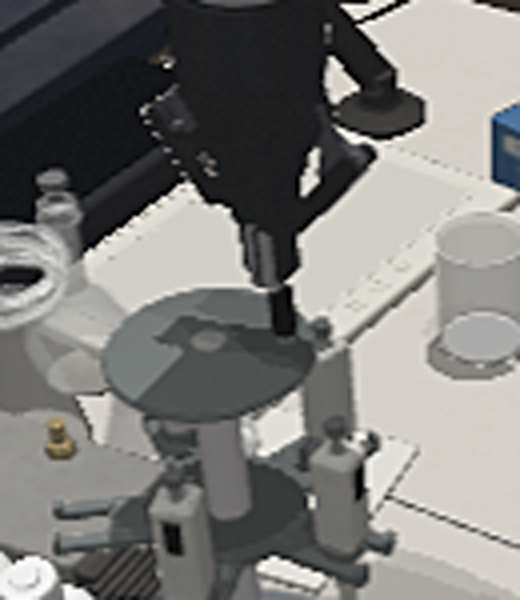

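```bash
python3 - <<'E'
from look import *; from meas import *
for t in ['w3','s3']:
    c,p,d=load(t);P=cloud(c,d)
    m=(np.linalg.norm(P[...,:2]-[.611,-.013],axis=-1)<.045)&(P[...,2]>.258)&(P[...,2]<.34)&(d>0)
    Q=P[m]
    for z in np.arange(.26,.34,.005):
        s=Q[(Q[:,2]>=z)&(Q[:,2]<z+.005)]
        if len(s): print(t,round(z,3),len(s),s.min(0)[:2].round(4),s.max(0)[:2].round(4))
    for P3 in ([.6118,-.0123,.264],[.6118,-.0123,.281],[.6104,-.013,.284]): print(proj(c,[P3]))
E
```

```text
w3 0.26 81 [ 0.6038 -0.0125] [ 0.617  -0.0072]
w3 0.265 87 [ 0.6039 -0.0118] [ 0.6159 -0.007 ]
w3 0.27 56 [ 0.6039 -0.0116] [ 0.6153 -0.0072]
w3 0.275 5 [ 0.604  -0.0118] [ 0.6096 -0.0074]
w3 0.29 22 [ 0.6058 -0.0007] [ 6.186e-01 -2.000e-04]
w3 0.295 240 [ 0.5995 -0.0048] [6.245e-01 4.000e-04]
w3 0.3 343 [ 0.5986 -0.0048] [6.258e-01 4.000e-04]
w3 0.305 376 [ 0.5985 -0.0049] [6.258e-01 5.000e-04]
w3 0.31 407 [ 0.5986 -0.0051] [6.257e-01 4.000e-04]
w3 0.315 459 [ 0.5985 -0.0051] [6.258e-01 6.000e-04]
w3 0.32 263 [ 0.5986 -0.0047] [6.258e-01 4.000e-04]
w3 0.325 875 [ 0.6012 -0.0225] [0.6233 0.0011]
w3 0.33 581 [ 0.5852 -0.024 ] [0.6392 0.0031]
w3 0.335 2107 [ 0.5785 -0.0235] [0.6453 0.0033]
[[315.73326883 241.06048583]]
[[315.709795   254.72019555]]
[[312.59423412 258.87459895]]
s3 0.26 17 [ 0.6015 -0.0182] [ 0.614  -0.0081]
s3 0.265 12 [ 0.6035 -0.0199] [ 0.6121 -0.0064]
s3 0.27 12 [ 0.6006 -0.0202] [ 0.6116 -0.0078]
s3 0.275 13 [ 0.6028 -0.0176] [ 0.6114 -0.0065]
s3 0.28 17 [ 0.6037 -0.0199] [ 0.6148 -0.008 ]
s3 0.285 3 [ 0.6054 -0.0084] [ 0.6085 -0.0031]
s3 0.29 10 [ 0.6016 -0.0116] [6.153e-01 2.000e-04]
s3 0.295 27 [ 0.5985 -0.0184] [0.6258 0.0017]
s3 0.3 30 [ 0.5965 -0.0192] [0.6269 0.0008]
s3 0.305 30 [ 0.5965 -0.0191] [0.6253 0.0012]
s3 0.31 33 [ 0.5965 -0.0181] [0.6275 0.0016]
s3 0.315 32 [ 0.5971 -0.0163] [0.6242 0.0017]
s3 0.32 25 [ 0.5981 -0.0143] [0.6254 0.0011]
s3 0.325 22 [ 0.5975 -0.0064] [0.6245 0.0015]
s3 0.33 35 [ 0.5863 -0.0074] [0.6433 0.003 ]
s3 0.335 64 [ 0.5781 -0.0219] [0.6477 0.0029]
[[259.28513152 189.33275116]]
[[258.62968505 182.73755038]]
[[259.26559291 181.57936137]]
```

```bash
python3 - <<'E'
from look import *; from meas import *
for t,z0,xy in [('w2',.294,(.61,-.013)),('w3',.281,(.6118,-.0123)),('s3',.281,(.6118,-.0123)),('w1',.451,(.598,-.003))]:
    if t=='w1':
        q=np.load('pics/w1.npz');p,d=q['p'],q['d'];c=np.load('pics/wc1.npy',allow_pickle=True).item()
    else: c,p,d=load(t)
    P=cloud(c,d)
    m=(d>0)&(abs(P[...,0]-xy[0])<.07)&(abs(P[...,1]-xy[1])<.04)&(P[...,2]>.287)
    Q=P[m]; print(t,'z minimum rel TCP',np.percentile(Q[:,2],[0,.5,2,10])-z0)
    h,e=np.histogram(Q[:,2]-z0,bins=np.arange(-.01,.12,.005)); print(h)
E
```

```text
w2 z minimum rel TCP [0.01340464 0.01908295 0.02602852 0.05136916]
[   0    0    0    0   31  285  537  659  733  789  892  726  925  912
 2174 7390 5409 2778 5095 7320 7645 3489 1921   23    0]
w3 z minimum rel TCP [0.01276046 0.01872397 0.02915773 0.05744587]
[   0    0    0    0   59  272  341  394  413  431  263  854  861 2232
 3330 4704 2922 4686 6808 7364 7407 4346 2050   41    0]
s3 z minimum rel TCP [0.0082738  0.01862385 0.03657948 0.08629132]
[  0   0   0   6  12  28  28  32  35  31  23  23  41  64  82  64  79  91
  87  88 107 133 131 102 119]
w1 z minimum rel TCP [0.02158358 0.0254515  0.0308667  0.04981369]
[   0    0    0    0    0    0  201  627  817  958 1058 1183  994 1136
  569 2027 5420 8127 3978 7023 7580 4128 2122   13    0]
```

Both cameras put the fingertips at z ≈ 0.291, above the knob top. So the real tips stand about 12 mm behind the reported TCP, not 17 mm ahead of it. I'll open the jaws, go 24 mm lower and watch the force.

Emit:
jog_arm(jaw=[0.4, 0.4, 0.4, 0.4, 0.4, 0.4, 0.4, 0.4], linear=[[-0.001, 0, 0], [-0.001, 0, 0], [-0.001, 0, 0], [-0.001, 0, 0], [-0.001, 0, 0.006], [-0.001, 0, 0.012], [-0.001, 0, 0.018], [-0.001, 0, 0.024]], delta_rot=[[0, 0, 0], [0, 0, 0], [0, 0, 0], [0, 0, 0], [0, 0, 0], [0, 0, 0], [0, 0, 0], [0, 0, 0]])

```text
clock: 4.35
eef_pos: [0.6103, -0.0123, 0.2556]
tool_rot: [1.0, -0.002, -0.001, -0.0]
ft_force: [0.3, 0.3, 0.1]
grip_width: 0.0515
```

```bash
python3 - <<'E'
from look import *; from meas import *
o,c,p,d=look('wrist','w4'); print(o['eef_pos'],o['ft_force'],o['grip_width']); print(cover(c,p,d)[0])
P=cloud(c,d); m=(d>0)&(abs(P[...,0]-.611)<.06)&(abs(P[...,1]+.012)<.03)&(P[...,2]>.258)
h,e=np.histogram(P[m][:,2],bins=np.arange(.255,.33,.005));print(h)
E
```

```text
[ 0.61030196 -0.01233481  0.25561533] [0.28367292 0.30075629 0.13977033] 0.051462378335337275
{'cover': array([0.64071125, 0.01175959]), 'r': np.float64(0.054724839977741246), 'meanz': np.float64(0.25228364530347835), 'nk': 4205, 'knob': array([ 0.61068028, -0.0097964 ]), 'bear': np.float64(-144.3295156489762), 'kr': np.float64(0.03696646953396726), 'knobz': np.float64(0.2855402784409803)}
[  44  135  216  470  701 1525  736  760  741  808  833 1181 2249 8025
 3968]
```

View pics/w4.png

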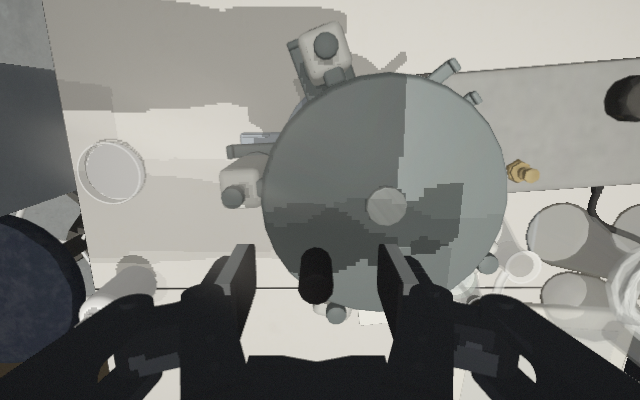

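Emit:
jog_arm(jaw=[1, 1, 1, 1, 1, 1, 1, 1], linear=[[0, 0, 0], [0, 0, 0], [0, 0, 0], [0, 0, 0], [0, 0, 0], [0, 0, 0], [0, 0, 0], [0, 0, 0]], delta_rot=[[0, 0, 0], [0, 0, 0], [0, 0, 0], [0, 0, 0], [0, 0, 0], [0, 0, 0], [0, 0, 0], [0, 0, 0]])

```text
clock: 5.07
eef_pos: [0.6102, -0.0125, 0.2572]
tool_rot: [1.0, -0.002, -0.0, 0.0]
ft_force: [-5.0, -1.5, 3.7]
grip_width: 0.0116
```

```bash
python3 - <<'E'
from look import *; from meas import *
o,c,p,d=look('wrist','w5'); print(o['eef_pos'],o['ft_force'],o['grip_width'],o['joint_pos'][3]); print(cover(c,p,d)[0])
print('tip min z',[ (lambda Q:np.percentile(Q,[0,1,5]))(cloud(c,d)[...,2][(d<.2)&(d>0)])])
A=np.array([.6412,.0115]); k0=np.array([.6104,-.0130]); v=k0-A; b=np.degrees(np.arctan2(v[1],v[0])); print(b,np.hypot(*v))
for k,t in enumerate(np.radians(np.linspace(b,1.5,25))):
    w=A+.0395*np.array([np.cos(t),np.sin(t)])-k0; print(k,round(np.degrees(t),1),w.round(4)*[1,-1])
E
```

```text
[ 0.61019746 -0.01248332  0.25721967] [-5.00451594 -1.47213094  3.70775882] 0.011553430409124562 1.5211476364539074
{'cover': array([0.64078272, 0.01300341]), 'r': np.float64(0.05399143469646543), 'meanz': np.float64(0.2523165273386464), 'nk': 2983, 'knob': array([ 0.61057489, -0.00798947]), 'bear': np.float64(-145.20270760637067), 'kr': np.float64(0.0367860595336004), 'knobz': np.float64(0.28473909156283184)}
tip min z [array([0.19863908, 0.21166019, 0.25052067])]
-141.4993462796545 0.03935593983123763
0 -141.5 [-0.0001  0.0001]
1 -135.5 [0.0026 0.0032]
2 -129.6 [0.0056 0.0059]
3 -123.6 [0.0089 0.0084]
4 -117.7 [0.0125 0.0105]
5 -111.7 [0.0162 0.0122]
6 -105.7 [0.0201 0.0135]
7 -99.8 [0.0241 0.0144]
8 -93.8 [0.0282 0.0149]
9 -87.9 [0.0323 0.015 ]
10 -81.9 [0.0364 0.0146]
11 -76.0 [0.0404 0.0138]
12 -70.0 [0.0443 0.0126]
13 -64.0 [0.0481 0.011 ]
14 -58.1 [0.0517 0.009 ]
15 -52.1 [0.0551 0.0067]
16 -46.2 [0.0582 0.004 ]
17 -40.2 [0.061 0.001]
18 -34.2 [ 0.0635 -0.0023]
19 -28.3 [ 0.0656 -0.0058]
20 -22.3 [ 0.0673 -0.0095]
21 -16.4 [ 0.0687 -0.0134]
22 -10.4 [ 0.0696 -0.0174]
23 -4.5 [ 0.0702 -0.0214]
24 1.5 [ 0.0703 -0.0255]
```

Now it has the knob (opening 11.6 mm). I'll lead it round anticlockwise.

Emit:
jog_arm(jaw=[1, 1, 1, 1, 1, 1, 1, 1], linear=[[0.0026, 0.0032, 0], [0.0056, 0.0059, 0], [0.0089, 0.0084, 0], [0.0125, 0.0105, 0], [0.0162, 0.0122, 0], [0.0201, 0.0135, 0], [0.0241, 0.0144, 0], [0.0282, 0.0149, 0]], delta_rot=[[0, 0, 0], [0, 0, 0], [0, 0, 0], [0, 0, 0], [0, 0, 0], [0, 0, 0], [0, 0, 0], [0, 0, 0]])

```text
clock: 5.78
eef_pos: [0.6388, -0.0273, 0.2573]
tool_rot: [1.0, -0.002, 0.0, -0.0]
ft_force: [-4.3, 0.1, 4.8]
grip_width: 0.0115
```

```bash
python3 - <<'E'
from look import *; from meas import *
o,c,p,d=look('wrist','w6'); print(o['eef_pos'],o['ft_force'],o['grip_width']); print(cover(c,p,d)[0])
E
```

```text
[ 0.63876157 -0.02731212  0.25725364] [-4.25167336  0.12630582  4.81523399] 0.011525954467250866
{'cover': array([0.64153452, 0.01136902]), 'r': np.float64(0.05461048456784456), 'meanz': np.float64(0.25229812210790237), 'nk': 2974, 'knob': array([ 0.63915944, -0.02279192]), 'bear': np.float64(-93.9771498670594), 'kr': np.float64(0.034243403027795535), 'knobz': np.float64(0.28474629017372244)}
```

View pics/w6.png

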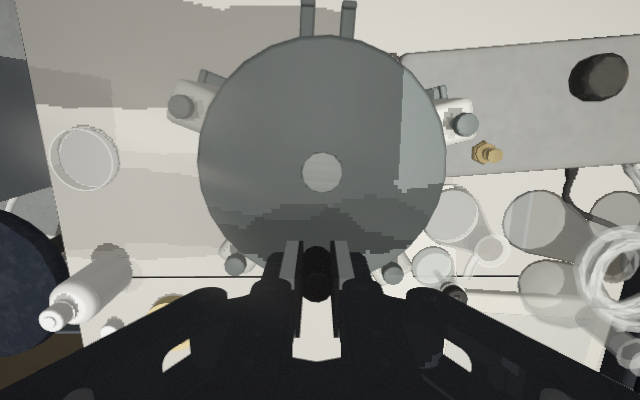

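The knob is following: the empty slot now points to the top of the picture, (328,20). I'll carry on round.

Emit:
jog_arm(jaw=[1, 1, 1, 1, 1, 1, 1, 1], linear=[[0.0041, 0.0001, 0], [0.0082, -0.0003, 0], [0.0122, -0.0011, 0], [0.0161, -0.0023, 0], [0.0199, -0.0039, 0], [0.0235, -0.0059, 0], [0.0269, -0.0082, 0], [0.03, -0.0109, 0]], delta_rot=[[0, 0, 0], [0, 0, 0], [0, 0, 0], [0, 0, 0], [0, 0, 0], [0, 0, 0], [0, 0, 0], [0, 0, 0]])

```text
clock: 6.5
eef_pos: [0.6688, -0.0165, 0.2573]
tool_rot: [1.0, -0.002, -0.0, 0.0]
ft_force: [-6.4, 0.7, 6.2]
grip_width: 0.011
```

Emit:
jog_arm(jaw=[1, 1, 1, 1, 1, 1, 1, 1], linear=[[0.0028, -0.003, 0], [0.0053, -0.0063, 0], [0.0074, -0.0098, 0], [0.0091, -0.0135, 0], [0.0105, -0.0174, 0], [0.0114, -0.0214, 0], [0.012, -0.0254, 0], [0.012, -0.0254, 0]], delta_rot=[[0, 0, 0], [0, 0, 0], [0, 0, 0], [0, 0, 0], [0, 0, 0], [0, 0, 0], [0, 0, 0], [0, 0, 0]])

```text
clock: 7.17
eef_pos: [0.6812, 0.0087, 0.2573]
tool_rot: [1.0, -0.002, 0.0, 0.0]
ft_force: [-4.3, -1.0, 5.7]
grip_width: 0.0117
```

```bash
python3 - <<'E'
from look import *; from meas import *
o,c,p,d=look('wrist','w7'); print(o['eef_pos'],o['ft_force'],o['grip_width']); print(cover(c,p,d)[0])
look('top','t7'); im=cv2.imread('pics/t7.png'); cv2.imwrite('pics/t7a.png',cv2.resize(im[95:215,215:315],(500,600),interpolation=cv2.INTER_CUBIC))
E
```

```text
[0.68117448 0.00871729 0.25728065] [-4.33554182 -0.97759036  5.73330031] 0.011670816151254435
{'cover': array([0.64045388, 0.01834693]), 'r': np.float64(0.05094627482681142), 'meanz': np.float64(0.25225581093571825), 'nk': 2964, 'knob': array([0.6815654 , 0.01328602]), 'bear': np.float64(-7.017906114132585), 'kr': np.float64(0.04142185083264688), 'knobz': np.float64(0.28477279531900224)}
```

View pics/w7.png

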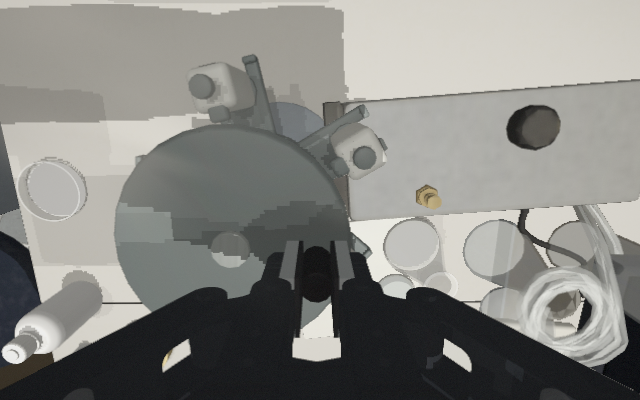

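View pics/t7a.png

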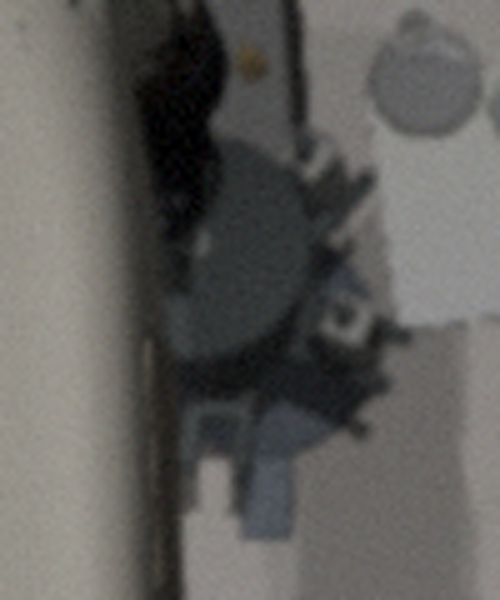

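Emit:
jog_arm(jaw=[0.4, 0.4, 0.4, 0.4, 0.4, 0.4, 0.4, 0.4], linear=[[0, 0, 0], [0, 0, 0], [0, 0, 0], [0, 0, -0.02], [0, 0, -0.05], [-0.03, 0, -0.08], [-0.06, 0, -0.11], [-0.09, 0, -0.14]], delta_rot=[[0, 0, 0], [0, 0, 0], [0, 0, 0], [0, 0, 0], [0, 0, 0], [0, 0, 0], [0, 0, 0], [0, 0, 0]])

```text
clock: 7.93
eef_pos: [0.5925, 0.0093, 0.3945]
tool_rot: [1.0, -0.002, -0.001, -0.0]
ft_force: [0.8, -0.3, 1.1]
grip_width: 0.0511
```

```bash
python3 - <<'E'
from look import *; from meas import *
o,c,p,d=look('wrist','w8'); print(o['eef_pos'],o['ft_force'],o['grip_width'],o['joint_vel'].round(3)); print(cover(c,p,d)[0])
E
```

```text
[0.59252343 0.00930224 0.39450154] [ 0.76996189 -0.2772221   1.12120544] 0.05108445263643724 [ 0.01  -0.703 -0.137  0.535  0.     0.009]
{'cover': array([0.64091234, 0.01167356]), 'r': np.float64(0.055404025665404845), 'meanz': np.float64(0.25225122737476724), 'nk': 298, 'knob': array([0.68012969, 0.00780519]), 'bear': np.float64(-5.633386718555479), 'kr': np.float64(0.03940768192515255), 'knobz': np.float64(0.28390040003922)}
```

View pics/w8.png

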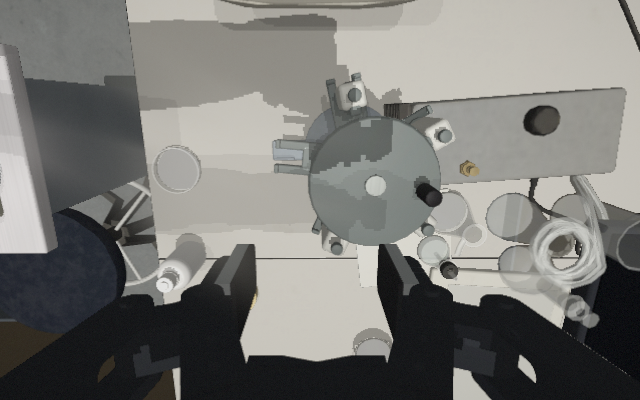

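```bash
python3 - <<'E'
from look import *; from meas import *
o,c,p,d=look('wrist','w9'); print(o['eef_pos'],o['joint_vel'].round(3)); print(cover(c,p,d)[0])
P=cloud(c,d)
im=cv2.imread('pics/w9.png'); cv2.imwrite('pics/w9a.png',cv2.resize(im[110:210,255:355],(600,600),interpolation=cv2.INTER_CUBIC))
A=np.array([.6410,.0115])
rel=P[...,:2]-A
pr=(abs(P[...,2]-.138)<.012)&(rel[...,0]<-.062)&(abs(rel[...,1])<.03)
for s in (1,-1):
    m=pr&(s*(rel[...,1]+0.004)>0); Q=rel[m]; print(s,m.sum(),Q.min(0),Q.max(0)); 
    l=cv2.fitLine(Q.astype(np.float32),cv2.DIST_L2,0,.01,.01).ravel(); print(l)
t=(abs(P[...,2]-.006)<.008)&(rel[...,0]<-.07)&(abs(rel[...,1])<.03)&((p[...,2].astype(int)-p[...,0])>6)
Q=rel[t]; print('tongue',t.sum(),Q.min(0),Q.max(0),np.median(P[t][:,2]))
ys,xs=np.nonzero(t); print(xs.min(),xs.max(),ys.min(),ys.max()); print(cv2.minAreaRect(Q.astype(np.float32)))
E
```

```text
[0.58887055 0.00936863 0.40452254] [-0.002 -0.017  0.075 -0.09  -0.001 -0.002]
{'cover': array([0.6407954, 0.0116432]), 'r': np.float64(0.05539976399971076), 'meanz': np.float64(0.25227101191129087), 'nk': 271, 'knob': array([0.68011579, 0.00772437]), 'bear': np.float64(-5.6915378651346105), 'kr': np.float64(0.03951518938235595), 'knobz': np.float64(0.283857353221295)}
1 377 [-0.09593899 -0.00397552] [-0.06202567  0.02703528]
[ 0.6199594  -0.7846339  -0.07730764  0.01457868]
-1 193 [-0.09605292 -0.01379317] [-0.06235093 -0.00400158]
[ 0.9982558  -0.05903704 -0.07839461 -0.008119  ]
tongue 296 [-0.11417984 -0.01464104] [-0.07107004  0.01031451] 0.008264220875728201
273 301 142 158
((-0.09253684431314468, -0.00214232224971056), (0.02429535984992981, 0.04300525039434433), 88.98410034179688)
```

View pics/w9a.png

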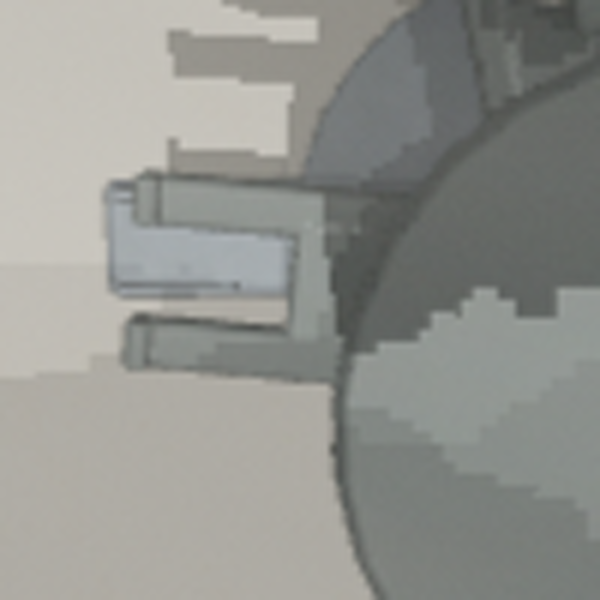

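```bash
python3 - <<'E'
from look import *
c,p,d=load('w9')
f=lambda x,y,z: onz(c,(254.5+x/6,109.5+y/6),z)[:2]
a,b=f(108,184,.01),f(111,295,.01); e=f(290,297,.01)
print('tongue end corners',a,b,'mid',(a+b)/2,'edge dir',np.degrees(np.arctan2(*(e-b)[::-1])),'len',np.linalg.norm(a-b))
A=np.array([.6412,.0115]); m=(a+b)/2-A; print('bearing of tongue',np.degrees(np.arctan2(m[1],m[0]))%360,np.hypot(*m))
# prong inner edges at z .14
up=[f(160,222,.14),f(300,237,.14)]; lo=[f(150,318,.14),f(290,332,.14)]
upo=[f(160,176,.14),f(320,192,.14)]; loo=[f(150,366,.14),f(330,382,.14)]
for q in(up,lo,upo,loo): print(q,np.degrees(np.arctan2(*(q[1]-q[0])[::-1])))
# slot tip centre at lips (z .144): inner mid at ends
s=(f(145,222,.144)+f(133,318,.144))/2
s=(f(147,200,.144)+f(138,343,.144))/2
v=s-A; print('slot end mid',s,np.degrees(np.arctan2(v[1],v[0]))%360,np.hypot(*v))
E
```

```text
tongue end corners [0.52724452 0.02449742] [ 0.52703086 -0.00348492] mid [0.52713769 0.01050625] edge dir -0.9090817970749633 len 0.02798315759845112
bearing of tongue 180.49916748767183 0.11406663741353867
[array([0.55140554, 0.02932806]), array([0.5782981 , 0.02633519])] -6.350306026668335
[array([0.54892949, 0.01075471]), array([0.57612979, 0.00787647])] -6.040356805166357
[array([0.55165657, 0.03808114]), array([0.58223587, 0.03492052])] -5.901036623569589
[array([0.54864795, 0.00130089]), array([ 0.58385109, -0.00205583])] -5.446837520818295
slot end mid [0.54812441 0.02023123] 174.64088405637148 0.09348422507716136
```

The tongue points at a bearing of about 180 degrees, and the slot stands at about 174.4. It needs about 5.7 degrees more anticlockwise, which is 4 mm at the knob.

Emit:
jog_arm(jaw=[0.4, 0.4, 0.4, 0.4, 0.4, 0.4, 0.4, 0.4], linear=[[0.035, 0.0017, 0.01], [0.07, 0.0017, 0.03], [0.0916, 0.0017, 0.06], [0.0916, 0.0017, 0.09], [0.0916, 0.0017, 0.115], [0.0916, 0.0017, 0.13], [0.0916, 0.0017, 0.14], [0.0916, 0.0017, 0.147]], delta_rot=[[0, 0, 0], [0, 0, 0], [0, 0, 0], [0, 0, 0], [0, 0, 0], [0, 0, 0], [0, 0, 0], [0, 0, 0]])

```text
clock: 8.7
eef_pos: [0.6839, 0.0072, 0.2451]
tool_rot: [1.0, -0.002, -0.002, -0.0]
ft_force: [0.1, 0.4, -0.5]
grip_width: 0.0516
```

Emit:
jog_arm(jaw=[1, 1, 1, 1, 1, 1, 1, 1], linear=[[0, 0, 0], [0, 0, 0], [0, 0, 0], [0, 0, 0], [0, 0, 0], [0, 0, 0], [0, 0, 0], [0, 0, 0]], delta_rot=[[0, 0, 0], [0, 0, 0], [0, 0, 0], [0, 0, 0], [0, 0, 0], [0, 0, 0], [0, 0, 0], [0, 0, 0]])

```text
clock: 9.37
eef_pos: [0.6811, 0.0072, 0.2492]
tool_rot: [1.0, -0.002, -0.003, -0.0]
ft_force: [-9.7, 0.5, 0.9]
grip_width: 0.0119
```

Emit:
jog_arm(jaw=[1, 1, 1, 1, 1, 1, 1, 0.4], linear=[[0, -0.001, 0], [0, -0.002, 0], [0, -0.003, 0], [0, -0.0042, 0], [0, -0.0042, 0], [0, -0.0042, 0], [0, -0.0042, 0], [0, -0.0042, 0]], delta_rot=[[0, 0, 0], [0, 0, 0], [0, 0, 0], [0, 0, 0], [0, 0, 0], [0, 0, 0], [0, 0, 0], [0, 0, 0]])

```text
clock: 10.03
eef_pos: [0.6833, 0.0107, 0.2492]
tool_rot: [1.0, -0.002, -0.0, 0.0]
ft_force: [-0.0, 1.1, -0.7]
grip_width: 0.0228
```

Emit:
jog_arm(jaw=[0.4, 0.4, 0.4, 0.4, 0.4, 0.4, 0.4, 0.4], linear=[[0, 0, 0], [0, 0, 0], [0, 0, -0.03], [-0.015, 0.01, -0.07], [-0.04, 0.02, -0.1], [-0.08, 0.02, -0.12], [-0.12, 0.02, -0.13], [-0.12, 0.02, -0.13]], delta_rot=[[0, 0, 0], [0, 0, 0], [0, 0, 0], [0, 0, 0], [0, 0, 0], [0, 0, 0], [0, 0, 0], [0, 0, 0]])

```text
clock: 10.7
eef_pos: [0.5585, -0.0083, 0.3831]
tool_rot: [1.0, -0.002, 0.002, -0.0]
ft_force: [0.9, 0.5, 0.7]
grip_width: 0.0512
```

```bash
python3 - <<'E'
from look import *; from meas import *
o=bot.get_obs(); print(o['eef_pos'],o['joint_vel'].round(2))
look('side','s10'); 
o,c,p,d=look('wrist','w10'); print(o['eef_pos'],o['joint_vel'].round(3)); print(cover(c,p,d)[0])
im=cv2.imread('pics/w10.png'); cv2.imwrite('pics/w10b.png',im); 
uv=proj(c,[[.565,.0115,.14]])[0]; print(uv); x,y=(uv-60).astype(int); cv2.imwrite('pics/w10a.png',cv2.resize(im[y:y+100,x:x+100],(600,600),interpolation=cv2.INTER_CUBIC)); print(x,y)
E
```

```text
[ 0.55849427 -0.00832559  0.38310173] [ 0.    0.01  0.01 -0.07  0.    0.  ]
[ 0.56104953 -0.00820324  0.38247892] [ 0.004  0.093  0.078 -0.042  0.001 -0.001]
{'cover': array([0.64017111, 0.01137878]), 'r': np.float64(0.05530147856011202), 'meanz': np.float64(0.25229240890016263), 'nk': 350, 'knob': array([0.67961009, 0.01030464]), 'bear': np.float64(-1.5600911826160768), 'kr': np.float64(0.03945360281241697), 'knobz': np.float64(0.2838689673450987)}
[318.23690885 148.72383554]
258 88
```

View pics/w10a.png

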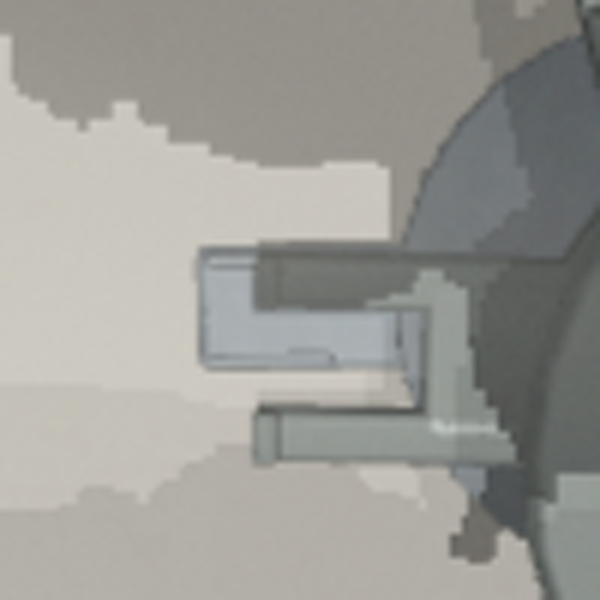

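View pics/w10.png

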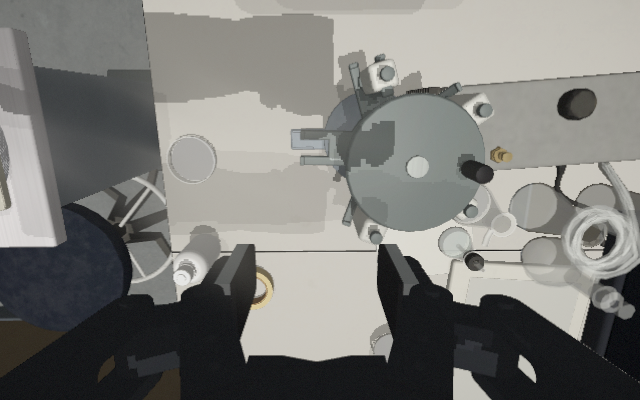

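```bash
python3 - <<'E'
from look import *
c,p,d=load('w10')
f=lambda x,y,z: onz(c,(257.5+x/6,87.5+y/6),z)[:2]
ang=lambda a,b: np.degrees(np.arctan2(*(b-a)[::-1]))
A=np.array([.6408,.0115])
a,b=f(201,249,.01),f(204,368,.01); m=(a+b)/2; v=m-A
print('tongue mid',m,np.degrees(np.arctan2(v[1],v[0]))%360,np.hypot(*v),'edge',ang(f(204,368,.01),f(395,368,.01)),'end perp',ang(b,a)-90)
print('prongs',ang(f(260,310,.14),f(428,308,.14)),ang(f(280,408,.14),f(420,407,.14)),ang(f(280,462,.14),f(500,463,.14)))
s=(f(258,276,.144)+f(256,437,.144))/2; v=s-A; print('slot end',s,np.degrees(np.arctan2(v[1],v[0]))%360,np.hypot(*v))
s=(f(350,310,.14)+f(350,408,.14))/2; v=s-A; print('slot mid',s,np.degrees(np.arctan2(v[1],v[0]))%360,np.hypot(*v), np.linalg.norm(f(350,310,.14)-f(350,408,.14)))
# edges via LSD-like: prong pixel rows by depth
P=cloud(c,d)
for nm,zz,h in(('prong',.138,.012),('tongue',.007,.007)):
    m=(abs(P[...,2]-zz)<h)
    for col in range(300,328,4):
        r=np.nonzero(m[120:175,col])[0]+120; print(nm,col,r)
E
```

```text
tongue mid [0.52740204 0.01040687] 180.55230204324636 0.1134032240519973 edge -0.24312828419890678 end perp 0.21362476849357392
prongs 0.43829882673833315 0.1575193019919289 -0.5249641382505683
slot end [0.54556039 0.01386323] 178.57858393448106 0.09526892944019384
slot mid [0.56237092 0.01297576] 178.9220240153575 0.07844296351326438 0.017802196753238488
prong 300 [132 133 134 135 136 137 138 157 158 159 160 161 162 163 164]
prong 304 [130 131 132 133 134 135 136 137 138 139 155 156 157 158 159 160 161 162
 163 164]
prong 308 [130 131 132 133 134 135 136 137 138 139 156 157 158 159 160 161 162 163
 164]
prong 312 [130 131 132 133 134 135 136 137 138 139 156 157 158 159 160 161 162 163
 164]
prong 316 [130 131 132 133 134 135 136 137 138 139 156 157 158 159 160 161 162 163
 164]
prong 320 [130 131 132 133 134 135 136 137 138 139 156 157 158 159 160 161 162 163
 164]
prong 324 [130 131 132 133 134 135 136 137 138 139 156 157 158 159 160 161 162 163
 164]
tongue 300 [121 122 123 124 125 126 127 128 129 130 131 139 140 141 142 143 144 145
 146 147 148 149 150 151 152 153 154 156 165 166
[... 185 characters left out ...]
23 125 126 127 128 129 140 141 142 143 144 145 146 147 148
 149 150 151 152 153 154 155 165 166 167 168 169 171 172 173 174]
tongue 312 [121 122 123 124 125 126 127 128 129 140 141 142 143 144 145 146 147 148
 149 151 152 153 154 155 165 166 167 168 169 170 171 172 173 174]
tongue 316 [121 122 123 124 125 127 128 129 140 141 142 143 144 145 146 147 148 149
 150 152 153 154 155 165 166 167 168 169 170 171 172 173 174]
tongue 320 [120 121 123 124 125 126 128 129 140 141 142 143 144 145 146 147 148 149
 150 151 152 153 154 155 165 167 168 170 171 172 173 174]
tongue 324 [122 123 124 125 126 127 128 129 140 141 142 143 144 145 146 147 148 149
 150 151 152 154 165 166 167 168 169 170 172 173 174]
```

```bash
python3 - <<'E'
from look import *
o=bot.get_obs(); print(o['eef_pos'],o['joint_vel'].round(3)); print(step([.6805,.0105,.254],tool(0),o))
E
```

```text
[ 0.56316628 -0.00817333  0.38118178] [ 0.001  0.079  0.043 -0.019 -0.002 -0.   ]
(array([ 0.1166, -0.0191,  0.1278]), array([-0.  , -0.31, -0.21]))
```

Emit:
jog_arm(jaw=[0.4, 0.4, 0.4, 0.4, 0.4, 0.4, 0.4, 0.4], linear=[[0.035, -0.019, 0], [0.07, -0.019, 0.01], [0.1, -0.019, 0.03], [0.117, -0.019, 0.055], [0.117, -0.019, 0.08], [0.117, -0.019, 0.105], [0.117, -0.019, 0.125], [0.117, -0.019, 0.125]], delta_rot=[[0, 0, 0], [0, 0, 0], [0, 0, 0], [0, 0, 0], [0, 0, 0], [0, 0, 0], [0, 0, 0], [0, 0, 0]])

```text
clock: 11.47
eef_pos: [0.68, 0.0105, 0.2452]
tool_rot: [1.0, -0.002, -0.006, 0.0]
ft_force: [-0.4, 0.3, -1.4]
grip_width: 0.0511
```

Emit:
jog_arm(jaw=[1, 1, 1, 1, 1, 1, 1, 1], linear=[[0, 0, 0], [0, 0, 0], [0, 0, 0], [0, 0, 0], [0, 0, 0], [0, -0.001, 0], [0, -0.0022, 0], [0, -0.0022, 0]], delta_rot=[[0, 0, 0], [0, 0, 0], [0, 0, 0], [0, 0, 0], [0, 0, 0], [0, 0, 0], [0, 0, 0], [0, 0, 0]])

```text
clock: 12.13
eef_pos: [0.6814, 0.0112, 0.2555]
tool_rot: [1.0, -0.002, 0.002, 0.001]
ft_force: [-3.9, -3.1, 6.3]
grip_width: 0.0116
```

Emit:
jog_arm(jaw=[1, 0.4, 0.4, 0.4, 0.4, 0.4, 0.4, 0.4], linear=[[0, 0, 0], [0, 0, 0], [0, 0, 0], [0, 0, 0], [0, 0, -0.03], [0, 0.01, -0.07], [-0.03, 0.02, -0.1], [-0.06, 0.03, -0.12]], delta_rot=[[0, 0, 0], [0, 0, 0], [0, 0, 0], [0, 0, 0], [0, 0, 0], [0, 0, 0], [0, 0, 0], [0, 0, 0]])

```text
clock: 12.8
eef_pos: [0.6236, -0.017, 0.3724]
tool_rot: [1.0, -0.001, 0.001, -0.0]
ft_force: [-0.3, -0.3, 0.2]
grip_width: 0.0512
```

```bash
python3 - <<'E'
from look import *; from meas import *
o,c,p,d=look('wrist','w11'); print(o['eef_pos'],o['joint_vel'].round(3)); print(cover(c,p,d)[0])
o,c,p,d=look('wrist','w12'); print(o['eef_pos'],o['joint_vel'].round(3)); print(cover(c,p,d)[0])
im=cv2.imread('pics/w12.png')
uv=proj(c,[[.565,.0115,.14]])[0]; print(uv); x,y=(uv-60).astype(int); cv2.imwrite('pics/w12a.png',cv2.resize(im[y:y+100,x:x+100],(600,600),interpolation=cv2.INTER_CUBIC)); print(x,y)
E
```

```text
[ 0.62360915 -0.01704794  0.37240083] [-0.217 -0.958 -0.917  0.038 -0.003 -0.206]
{'cover': array([0.64139824, 0.01123053]), 'r': np.float64(0.055296122689667715), 'meanz': np.float64(0.2522638655422934), 'nk': 353, 'knob': array([0.68075128, 0.01099156]), 'bear': np.float64(-0.34791405501308775), 'kr': np.float64(0.03935376217007801), 'knobz': np.float64(0.2839379679077796)}
[ 0.61811448 -0.01931081  0.38036034] [ 0.012 -0.019  0.082 -0.048  0.014  0.038]
{'cover': array([0.64129768, 0.01117247]), 'r': np.float64(0.05536063822553278), 'meanz': np.float64(0.25227299534743813), 'nk': 333, 'knob': array([0.68068517, 0.01092786]), 'bear': np.float64(-0.3558159284924905), 'kr': np.float64(0.039388251625668946), 'knobz': np.float64(0.2839458390395865)}
[265.0911062  138.60969391]
205 78
```

View pics/w12a.png

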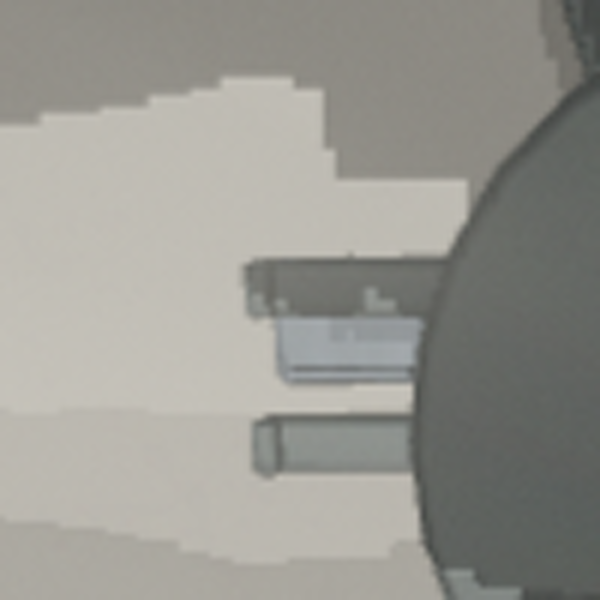

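The slot is now square over the tongue: the knob bears -0.4 degrees, and the slot and tongue are parallel and in line. Next is the pipette, starting with the rest's pose from the first pictures.

```bash
python3 - <<'E'
from look import *
for n in ['top','side']:
    q=np.load(f'pics/{n}0.npz'); p,d=q['p'].astype(int),q['d']; c=bot.calibration(n); P=cloud(c,d)
    near=np.linalg.norm(P[...,:2]-[.545,-.405],axis=-1)<.11
    lum=p.sum(-1)
    m=near&(P[...,2]<.02)&(lum<300)
    m=cv2.morphologyEx(m.astype(np.uint8),cv2.MORPH_CLOSE,np.ones((5,5)))
    cn=max(cv2.findContours(m,0,1)[0],key=cv2.contourArea)
    pts=np.array([onz(c,u[0],.008)[:2] for u in cn]).astype(np.float32); print(n,'plate',cv2.minAreaRect(pts))
    h=near&(P[...,2]>.07)&(P[...,2]<.2); Q=P[h]; print(len(Q),Q.mean(0),Q.min(0),Q.max(0))
    u,s,vt=np.linalg.svd(Q-Q.mean(0)); print(vt[0])
    for uv in ([(420,180),(423,185),(417,196)] if n=='top' else []): print(P[uv[1],uv[0]])
print(bot.get_obs()['joint_pos'])
E
```

```text
top plate ((0.5417943000793457, -0.4428179860115051), (0.14411257207393646, 0.14628468453884125), 3.8835244178771973)
484 [ 0.545811   -0.43443084  0.11634644] [ 0.49538332 -0.51118583  0.0700908 ] [ 0.61644286 -0.40066052  0.17219308]
[-0.37133905  0.70011678  0.60987196]
[ 0.56208337 -0.40480341  0.1425875 ]
[ 0.54808821 -0.41098644  0.14753851]
[ 0.52680056 -0.40525891  0.08899749]
side plate ((0.5471822023391724, -0.43222180008888245), (0.1357862651348114, 0.1500002145767212), 5.897103309631348)
485 [ 0.53380585 -0.41485296  0.11678806] [ 0.49159806 -0.48912809  0.07030302] [ 0.61299889 -0.39891516  0.17038389]
[-0.49692244  0.06277206 -0.86552167]
[-2.95789574e-02  5.20097457e-01  8.23994005e-01  1.86530701e+00
 -3.28144426e-04  1.54657002e+00]
```

```bash
python3 - <<'E'
from look import *
o=bot.get_obs(); print(o['eef_pos'],step([.50,-.40,.37],tool(90),o))
E
```

```text
[ 0.61983534 -0.01844202  0.3796457 ] (array([-0.1179,  0.3822,  0.0088]), array([  0.45,  -0.4 , -90.31]))
```

Emit:
jog_arm(jaw=[0.3, 0.3, 0.3, 0.3, 0.3, 0.3, 0.3, 0.3], linear=[[-0.01, 0.03, 0], [-0.02, 0.06, 0], [-0.03, 0.09, 0], [-0.04, 0.12, 0.002], [-0.05, 0.15, 0.004], [-0.06, 0.18, 0.006], [-0.067, 0.21, 0.008], [-0.075, 0.24, 0.009]], delta_rot=[[0, 0, -7], [0, 0, -14], [0, 0, -21], [0, 0, -28], [0, 0, -35], [0, 0, -42], [0, 0, -49], [0, 0, -56]])

```text
clock: 13.57
eef_pos: [0.545, -0.258, 0.3631]
tool_rot: [0.882, 0.471, -0.0, -0.0]
ft_force: [0.3, 0.0, -1.1]
grip_width: 0.0597
```

```bash
python3 - <<'E'
from look import *
o=bot.get_obs(); print(o['eef_pos'],o['joint_pos'].round(3),step([.50,-.40,.37],tool(90),o))
E
```

```text
[ 0.54501665 -0.25803056  0.36314596] [-0.442  0.471  0.701  1.801  0.     0.148] (array([-0.143 ,  0.0417, -0.0069]), array([-3.000e-02, -3.000e-02, -3.384e+01]))
```

Emit:
jog_arm(jaw=[0.3, 0.3, 0.3, 0.3, 0.3, 0.3, 0.3, 0.3], linear=[[-0.028, 0.008, 0], [-0.056, 0.016, 0], [-0.085, 0.024, 0], [-0.113, 0.032, 0], [-0.143, 0.042, 0], [-0.143, 0.042, 0], [-0.143, 0.042, 0], [-0.143, 0.042, 0]], delta_rot=[[0, 0, -7], [0, 0, -14], [0, 0, -21], [0, 0, -28], [0, 0, -34], [0, 0, -34], [0, 0, -34], [0, 0, -34]])

```text
clock: 14.23
eef_pos: [0.4998, -0.3987, 0.3632]
tool_rot: [0.709, 0.705, 0.0, -0.001]
ft_force: [0.6, -0.3, 0.2]
grip_width: 0.0596
```

```bash
python3 - <<'E'
from look import *
o,c,p,d=look('wrist','w13'); print(o['eef_pos'],o['tool_rot'],o['joint_pos'].round(3),o['joint_vel'].round(3))
E
```

```text
[ 0.49979538 -0.39866153  0.36315715] [ 7.08786637e-01  7.05422579e-01  2.68085850e-04 -6.46248656e-04] [-6.740e-01  5.740e-01  8.710e-01  1.869e+00  1.000e-03 -6.690e-01] [ 0.025 -0.018 -0.005  0.002 -0.002 -0.004]
```

View pics/w13.png

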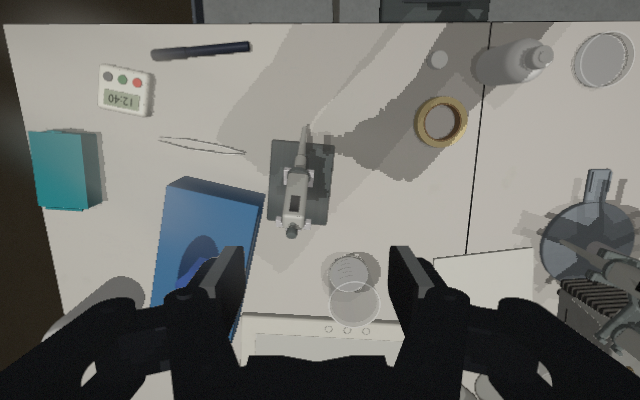

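```bash
python3 - <<'E'
from look import *
im=cv2.imread('pics/w13.png'); cv2.imwrite('pics/w13a.png',cv2.resize(im[120:240,250:350],(500,600),interpolation=cv2.INTER_CUBIC))
c,p,d=load('w13'); P=cloud(c,d); p=p.astype(int)
pl=(P[...,2]<.02)&(p.sum(-1)<330)&(abs(P[...,0]-.54)<.09)&(abs(P[...,1]+.4)<.06)
m=cv2.morphologyEx(pl.astype(np.uint8),cv2.MORPH_CLOSE,np.ones((9,9)));m=cv2.morphologyEx(m,cv2.MORPH_OPEN,np.ones((9,9)))
cn=max(cv2.findContours(m,0,1)[0],key=cv2.contourArea); pts=np.array([onz(c,u[0],.008)[:2] for u in cn]).astype(np.float32); print(cv2.boundingRect(cn),cv2.minAreaRect(pts))
for v in range(150,238,5):
    r=[(u,P[v,u].round(3).tolist()) for u in range(280,318,6)]; r=[x for x in r if x[1][2]>.03]; print(v,r)
E
```

```text
(272, 140, 63, 85) ((0.5446618795394897, -0.41762951016426086), (0.0876668244600296, 0.12232352793216705), 87.63951110839844)
150 [(298, [0.49, -0.42, 0.062]), (304, [0.49, -0.413, 0.062])]
155 [(298, [0.494, -0.419, 0.079]), (304, [0.495, -0.412, 0.069])]
160 [(298, [0.5, -0.419, 0.083]), (304, [0.5, -0.412, 0.081])]
165 [(298, [0.504, -0.419, 0.091]), (304, [0.505, -0.412, 0.087])]
170 [(286, [0.509, -0.433, 0.098]), (292, [0.508, -0.425, 0.106]), (298, [0.507, -0.418, 0.107]), (304, [0.508, -0.411, 0.106]), (310, [0.509, -0.405, 0.096])]
175 [(286, [0.516, -0.433, 0.093]), (292, [0.512, -0.425, 0.112]), (298, [0.512, -0.418, 0.112]), (304, [0.512, -0.411, 0.112]), (310, [0.516, -0.405, 0.095])]
180 [(286, [0.523, -0.434, 0.09]), (292, [0.517, -0.425, 0.119]), (298, [0.517, -0.418, 0.119]), (304, [0.517, -0.411, 0.119]), (310, [0.522, -0.405, 0.092])]
185 [(292, [0.521, -0.424, 0.125]), (298, [0.521, -0.418, 0.124]), (304, [0.522, -0.411, 0.123]), (310, [0.435, -0.397, 0.515])]
190 [(286, [0.526, -0.431, 0.129]), (292, [0.525, -0.424, 0.132]), (298, [0.526, -0.417, 0.13]), (304, [0
[... 469 characters left out ...]
298, [0.542, -0.417, 0.154]), (304, [0.543, -0.41, 0.15])]
215 [(286, [0.545, -0.429, 0.159]), (292, [0.546, -0.423, 0.158]), (298, [0.546, -0.416, 0.158]), (304, [0.546, -0.41, 0.157])]
220 [(280, [0.556, -0.437, 0.143]), (286, [0.551, -0.429, 0.157]), (292, [0.551, -0.423, 0.158]), (298, [0.551, -0.417, 0.158]), (304, [0.553, -0.41, 0.153]), (310, [0.557, -0.404, 0.139])]
225 [(280, [0.563, -0.438, 0.139]), (286, [0.558, -0.43, 0.153]), (292, [0.556, -0.423, 0.161]), (298, [0.559, -0.417, 0.152]), (304, [0.563, -0.411, 0.139]), (310, [0.562, -0.404, 0.142])]
230 [(292, [0.559, -0.422, 0.167]), (298, [0.571, -0.418, 0.133])]
235 [(286, [0.565, -0.429, 0.166]), (292, [0.564, -0.422, 0.169])]
```

View pics/w13a.png

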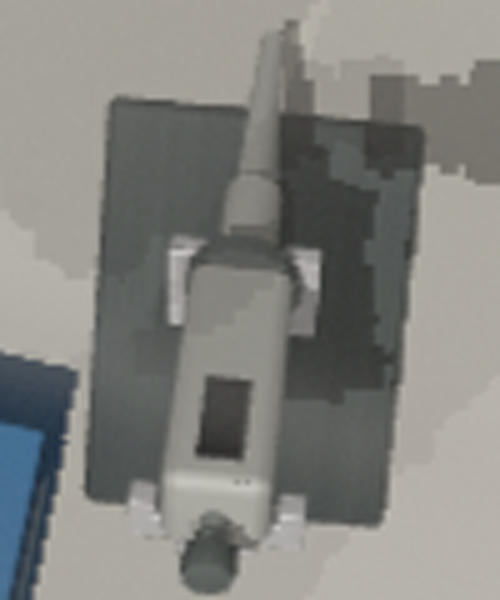

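```bash
python3 - <<'E'
from look import *
c,p,d=load('w13'); P=cloud(c,d); p=p.astype(int)
f=lambda x,y,z: onz(c,(249.5+x/5,119.5+y/5),z)
C=[f(112,100,.008),f(424,129,.008),f(383,522,.008),f(87,495,.008)]
C=np.array(C)[:,:2]; print(C,C.mean(0))
for i in range(4): e=C[(i+1)%4]-C[i]; print(np.hypot(*e),np.degrees(np.arctan2(e[1],e[0])))
# handle face plane fit
v,u=np.mgrid[:400,:640]
m=(v>176)&(v<210)&(u>285)&(u<306)&(P[...,2]>.10)
Q=P[m]; cen=np.median(Q,0)
for _ in range(5):
    cen=Q.mean(0); n=np.linalg.svd(Q-cen,full_matrices=False)[2][2]; r=(Q-cen)@n; Q=Q[abs(r)<.0025]
n*=np.sign(n[2]); print('face n',n,'lean',np.degrees(np.arctan2(n[2],-n[0])),'yaw',np.degrees(np.arctan2(-n[1],-n[0])),cen,len(Q))
# handle edges: rays cut face plane
def onface(x,y):
    o,w=ray(c,(249.5+x/5,119.5+y/5)); return o+w*(((cen-o)@n)/(w@n))
for y,xl,xr in((300,187,290),(370,180,285),(440,172,279)):
    a,b=onface(xl,y),onface(xr,y); print(a.round(4),b.round(4),np.linalg.norm(a-b),((a+b)/2).round(4))
a=(onface(187,300)+onface(290,300))/2;b=(onface(172,440)+onface(279,440))/2
ax=(b-a)/np.linalg.norm(b-a); print('axis',ax,'heading',np.degrees(np.arctan2(ax[1],ax[0])),'lean',np.degrees(np.arccos(ax[2])))
lo=(onface(192,266)+onface(291,268))/2; print('handle bottom edge on face',lo); 
org=lo-n*.012-ax*.006; print('origin est',org,'handle',org+ax*.044)
plu=P[235,292];print(plu, org+ax*.088)
E
```

```text
[[ 0.4816713  -0.4590467 ]
 [ 0.4901398  -0.37162564]
 [ 0.60649906 -0.38285707]
 [ 0.5976181  -0.47069164]] [ 0.54398206 -0.42105526]
0.08783027222339776 84.46700399228017
0.11690005305913623 -5.513320774562187
0.08828240992510812 -95.7735589946652
0.1165301088619539 174.26481580681127
face n [-0.0722459  -0.99655032  0.04084113] lean 29.47978791864603 yaw 85.85353964074999 [ 0.52619174 -0.41933815  0.14260587] 150
[ 0.4351 -0.3975  0.515 ] [ 0.4351 -0.3975  0.5151] 9.77010395275447e-05 [ 0.4351 -0.3975  0.5151]
[ 0.4351 -0.3975  0.515 ] [ 0.4351 -0.3975  0.5151] 9.527893611580338e-05 [ 0.4351 -0.3975  0.5151]
[ 0.4351 -0.3975  0.515 ] [ 0.4351 -0.3975  0.5151] 9.350165835231715e-05 [ 0.4351 -0.3975  0.5151]
axis [-0.22113931  0.05593379  0.9736369 ] heading 165.80561429380575 lean 13.185439677395367
handle bottom edge on face [ 0.43507137 -0.39746771  0.51507166]
origin est [ 0.43726516 -0.38584471  0.50873975] handle [ 0.42753503 -0.38338362  0.55157977]
[ 0.56400978 -0.4224522   0.16864985] [ 0.4178049  -0.38092253  0.59441979]
```

```bash
python3 - <<'E'
from look import *
c,p,d=load('w13'); P=cloud(c,d)
v,u=np.mgrid[:400,:640]
m=(v>178)&(v<208)&(u>288)&(u<303)&(P[...,2]>.10)&(d>.2)
Q=P[m]
for _ in range(6):
    cen=Q.mean(0); n=np.linalg.svd(Q-cen,full_matrices=False)[2][2]; n*=np.sign(n[2]); r=(Q-cen)@n; Q=Q[abs(r)<.003]
print('face n',n,'lean',np.degrees(np.arctan2(-n[2],n[0])),'lean',np.degrees(np.arcsin(n[2])),'yaw',np.degrees(np.arctan2(-n[1],-n[0])),cen,len(Q),r.std())
y=np.radians(-5.5);L=np.radians(35);n=np.array([-np.cos(L)*np.cos(y),-np.cos(L)*np.sin(y),np.sin(L)])
ax0=np.array([np.sin(L)*np.cos(y),np.sin(L)*np.sin(y),np.cos(L)])
def onface(x,y):
    o,w=ray(c,(249.5+x/5,119.5+y/5)); return o+w*(((cen-o)@n)/(w@n))
mids=[]
for yy,xl,xr in((300,187,290),(370,180,285),(440,172,279)):
    a,b=onface(xl,yy),onface(xr,yy); mids.append((a+b)/2); print(np.linalg.norm(a-b),mids[-1].round(4))
ax=mids[2]-mids[0]; ax/=np.linalg.norm(ax); print('axis',ax,ax0,'heading',np.degrees(np.arctan2(ax[1],ax[0])))
lo=(onface(192,266)+onface(291,268))/2; hi=(onface(163,482)+onface(275,485))/2; print(lo,hi,np.linalg.norm(hi-lo))
org=lo-n*.012-ax0*.006; print('origin lo',org,'handle',org+ax0*.044)
org=hi-n*.012-ax0*.072; print('origin hi',org,'handle',org+ax0*.044, 'plunger end',org+ax0*.088)
E
```

```text
face n [-0.82801704  0.09203344  0.55309821] lean -146.25789821194115 lean 33.57982386288397 yaw -6.342348023076561 [ 0.52780295 -0.42002287  0.13463974] 404 0.0006622690125456528
0.023236384821801973 [ 0.5163 -0.4187  0.1182]
0.022884424740989947 [ 0.5284 -0.4194  0.1354]
0.022553146125061735 [ 0.5396 -0.4202  0.1515]
axis [ 0.57256728 -0.03706331  0.81901955] [ 0.5709358  -0.05497487  0.81915204] heading -3.7036919354903075
[ 0.51037008 -0.41837133  0.10963159] [ 0.54622237 -0.4211821   0.16098298] 0.06269172934084874
origin lo [ 0.51672904 -0.41898363  0.09783376] handle [ 0.54185021 -0.42140253  0.13387645]
origin hi [ 0.51489957 -0.41816606  0.09512112] handle [ 0.54002074 -0.42058495  0.13116381] plunger end [ 0.56514192 -0.42300385  0.1672065 ]
```

The pipette origin is about (0.5155, -0.4186, 0.0955), yaw -5 degrees, and the handle point about (0.541, -0.421, 0.1315). I'll approach above it.

```bash
python3 - <<'E'
from look import *
o=bot.get_obs(); print(o['eef_pos'],step([.5395,-.421,.16],tool(85),o))
c,p,d=load('w13');P=cloud(c,d);print(P[220,215],P[240,190])
E
```

```text
[ 0.50000333 -0.39807245  0.36361632] (array([-0.023 ,  0.0396,  0.2036]), array([-0.02, -0.05,  4.8 ]))
[ 0.57974705 -0.52964929  0.0690678 ] [ 0.60759019 -0.56504343  0.06852378]
```

Emit:
jog_arm(jaw=[0.3, 0.3, 0.3, 0.3, 0.3, 0.3, 0.3, 0.3], linear=[[-0.006, 0.01, 0.03], [-0.012, 0.02, 0.06], [-0.018, 0.03, 0.095], [-0.023, 0.0395, 0.13], [-0.023, 0.0395, 0.16], [-0.023, 0.0395, 0.185], [-0.023, 0.0395, 0.2], [-0.023, 0.0395, 0.203]], delta_rot=[[0, 0, 2], [0, 0, 5], [0, 0, 5], [0, 0, 5], [0, 0, 5], [0, 0, 5], [0, 0, 5], [0, 0, 5]])

```text
clock: 14.95
eef_pos: [0.5379, -0.4187, 0.1568]
tool_rot: [0.738, 0.675, -0.0, -0.004]
ft_force: [-0.7, 0.0, -0.8]
grip_width: 0.0597
```

```bash
python3 - <<'E'
from look import *
o,c,p,d=look('wrist','w14'); print(o['eef_pos'],o['ft_force'],step([.5395,-.421,.1015],tool(85),o))
E
```

```text
[ 0.53793202 -0.4187387   0.15682654] [-0.74144365  0.04670618 -0.75366578] (array([-0.0023,  0.0021,  0.0553]), array([-0.35, -0.25, -0.1 ]))
```

View pics/w14.png

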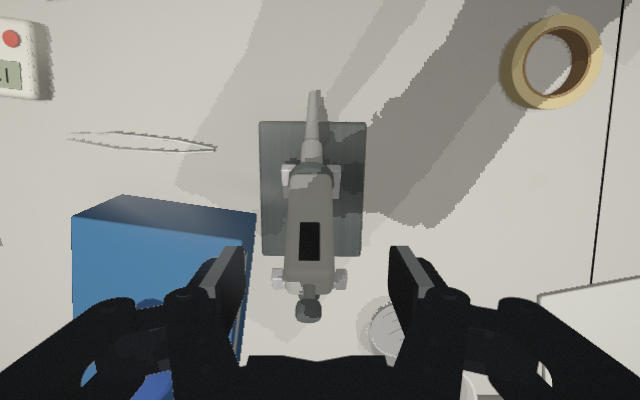

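```bash
python3 - <<'E'
from look import *
c,p,d=load('w14'); P=cloud(c,d)
f=lambda u,v:P[v,u].round(4)
print('plunger',f(308,305)); 
for v in (190,210,235,262,275):
    row=p[v].astype(int).sum(-1); z=P[v,:,2]; us=[u for u in range(270,350) if z[u]>.105 and d[v,u]>.1]
    a,b=min(us),max(us); print(v,a,b,f(a,v),f(b,v))
for uv in [(312,180)]: print(onz(c,uv,.11))
E
```

```text
plunger [ 0.5575 -0.423   0.1687]
190 289 331 [ 0.5173 -0.4307  0.1152] [ 0.5194 -0.4075  0.1153]
210 288 332 [ 0.5254 -0.4313  0.127 ] [ 0.5275 -0.4082  0.127 ]
235 286 333 [ 0.5346 -0.4324  0.1399] [ 0.5371 -0.409   0.1391]
262 284 334 [ 0.5437 -0.4334  0.152 ] [ 0.5455 -0.4098  0.1527]
275 272 346 [ 0.5552 -0.4418  0.141 ] [ 0.559  -0.404   0.1403]
[ 0.51388431 -0.41765471  0.11      ]
```

Emit:
jog_arm(jaw=[0.3, 0.3, 0.3, 0.3, 0.3, 0.3, 0.3, 0.3], linear=[[-0.0015, 0.001, 0.01], [-0.002, 0.002, 0.02], [-0.002, 0.002, 0.03], [-0.002, 0.002, 0.04], [-0.002, 0.002, 0.047], [-0.002, 0.002, 0.052], [-0.002, 0.002, 0.054], [-0.002, 0.002, 0.054]], delta_rot=[[0, 0, 0], [0, 0, 0], [0, 0, 0], [0, 0, 0], [0, 0, 0], [0, 0, 0], [0, 0, 0], [0, 0, 0]])

```text
clock: 15.67
eef_pos: [0.5403, -0.424, 0.1064]
tool_rot: [0.739, 0.674, -0.0, -0.001]
ft_force: [0.3, -0.4, 0.3]
grip_width: 0.0598
```

```bash
python3 - <<'E'
from look import *
o,c,p,d=look('wrist','w15'); print(o['eef_pos'],o['ft_force'],step([.5395,-.421,.1015],tool(85),o))
P=cloud(c,d); 
for v in range(235,250,2):
    us=[(u,P[v,u].round(3).tolist()) for u in (236,240,244,386,390,394)]; print(v,us)
E
```

```text
[ 0.54025141 -0.42401669  0.10637901] [ 0.2915301  -0.35747821  0.28577677] (array([ 0.0029, -0.001 ,  0.0049]), array([-0.06, -0.04, -0.23]))
235 [(236, [0.558, -0.481, 0.022]), (240, [0.559, -0.479, 0.02]), (244, [0.56, -0.476, 0.018]), (386, [0.576, -0.373, 0.001]), (390, [0.576, -0.37, 0.003]), (394, [0.577, -0.367, 0.001])]
237 [(236, [0.559, -0.48, 0.024]), (240, [0.56, -0.478, 0.023]), (244, [0.56, -0.475, 0.022]), (386, [0.578, -0.373, 0.001]), (390, [0.578, -0.37, 0.002]), (394, [0.578, -0.367, 0.001])]
239 [(236, [0.559, -0.48, 0.028]), (240, [0.559, -0.477, 0.028]), (244, [0.56, -0.474, 0.027]), (386, [0.579, -0.373, 0.001]), (390, [0.579, -0.37, 0.001]), (394, [0.579, -0.367, 0.002])]
241 [(236, [0.559, -0.479, 0.031]), (240, [0.56, -0.477, 0.03]), (244, [0.56, -0.474, 0.03]), (386, [0.581, -0.373, -0.0]), (390, [0.581, -0.37, 0.001]), (394, [0.581, -0.367, 0.001])]
243 [(236, [0.559, -0.478, 0.036]), (240, [0.56, -0.476, 0.033]), (244, [0.561, -0.474, 0.032]), (386, [0.582, -0.373, 0.001]), (390, [0.582, -0.37, 0.002]), (394, [0.583, -0.367, 0.002])]
245 [(236, [0.56, -0.478, 0.038]), (240, [0.56, -0.475, 0.037]), (244, [0.561, -0.473, 0.035]), (386, [0.584, -0.373, 0.002]), (390, [0.585, -0.37, 0.0]), (394, [0.585, -0.367, 0.001])]
247 [(236, [0.527, -0.453, 0.127]), (240, [0.527, -0.452, 0.127]), (244, [0.562, -0.473, 0.037]), (386, [0.586, -0.373, 0.001]), (390, [0.534, -0.392, 0.123]), (394, [0.532, -0.391, 0.127])]
249 [(236, [0.527, -0.453, 0.129]), (240, [0.527, -0.452, 0.128]), (244, [0.562, -0.472, 0.04]), (386, [0.588, -0.373, 0.001]), (390, [0.535, -0.392, 0.123]), (394, [0.532, -0.392, 0.129])]
```

View pics/w15.png

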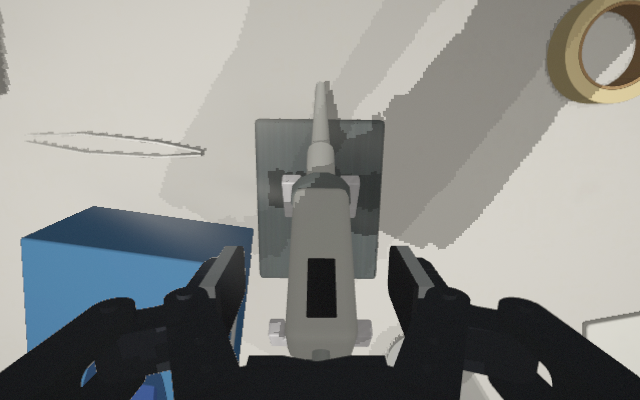

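Emit:
jog_arm(jaw=[0.3, 0.3, 1, 1, 1, 1, 1, 1], linear=[[0.0015, 0, 0.003], [0.0025, -0.0005, 0.006], [0.0025, -0.0005, 0.006], [0.0025, -0.0005, 0.006], [0.0025, -0.0005, 0.006], [0.0025, -0.0005, 0.006], [0.0025, -0.0005, 0.006], [0.0025, -0.0005, 0.006]], delta_rot=[[0, 0, 0], [0, 0, 0], [0, 0, 0], [0, 0, 0], [0, 0, 0], [0, 0, 0], [0, 0, 0], [0, 0, 0]])

```text
clock: 16.38
eef_pos: [0.5404, -0.4218, 0.1015]
tool_rot: [0.739, 0.674, -0.0, 0.0]
ft_force: [-0.6, -0.4, 0.6]
grip_width: 0.0236
```

```bash
python3 - <<'E'
from look import *
o,c,p,d=look('wrist','w16'); print(o['eef_pos'],o['tool_rot'],o['ft_force'],o['grip_width'])
E
```

```text
[ 0.5403967  -0.4217662   0.10148326] [ 7.38590125e-01  6.74154716e-01 -8.56624616e-06  2.12745265e-04] [-0.57629689 -0.41147256  0.57349432] 0.023592971840455914
```

View pics/w16.png

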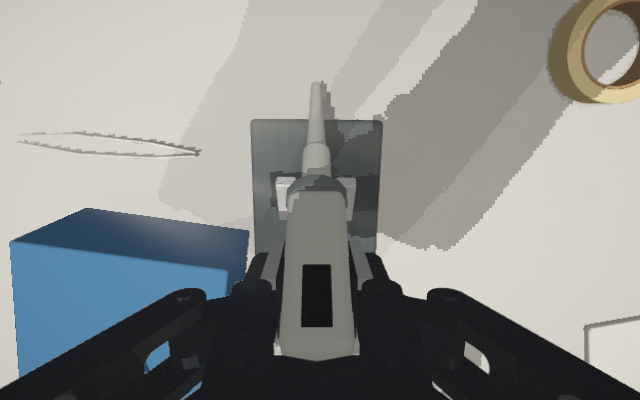

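It's gripped, at 23.6 mm opening. I'll lift straight up.

Emit:
jog_arm(jaw=[1, 1, 1, 1, 1, 1, 1, 1], linear=[[0, 0, -0.005], [0, 0, -0.015], [0, 0, -0.035], [0, 0, -0.06], [0, 0, -0.09], [0, 0, -0.12], [0, 0, -0.14], [0, 0, -0.15]], delta_rot=[[0, 0, 0], [0, 0, 0], [0, 0, 0], [0, 0, 0], [0, 0, 0], [0, 0, 0], [0, 0, 0], [0, 0, 0]])

```text
clock: 17.1
eef_pos: [0.5414, -0.4224, 0.2566]
tool_rot: [0.739, 0.674, 0.001, 0.004]
ft_force: [-0.5, -0.3, -0.6]
grip_width: 0.0232
```

```bash
python3 - <<'E'
from look import *
o,c,p,d=look('wrist','w17'); print(o['eef_pos'],o['tool_rot'],o['ft_force'],o['grip_width'],o['joint_vel'].round(2))
E
```

```text
[ 0.54142658 -0.4223816   0.2566016 ] [7.38547956e-01 6.74191085e-01 6.62638069e-04 3.58580596e-03] [-0.48307122 -0.25473322 -0.59120368] 0.023206944437307395 [-0.    0.04  0.29  0.29 -0.    0.  ]
```

View pics/w17.png

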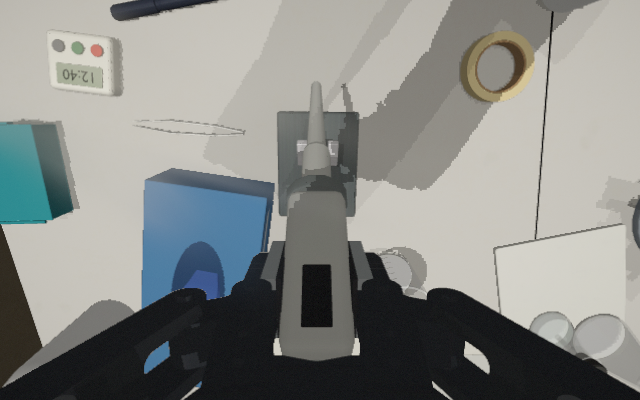

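```bash
python3 - <<'E'
from look import *
Tc=R.from_matrix([[1,0,0],[0,.966,.257],[0,-.257,.966]]); tc=np.array([-.00095,-.0656,-.1519])
for tag in ('w16','w17'):
    c,p,d=load(tag); cc=dict(c); cc['origin']=tc; cc['orientation']=Tc.as_quat()   # tool frame
    P=cloud(cc,d); v,u=np.mgrid[:400,:640]
    m=(v>200)&(v<345)&(u>292)&(u<342)&(d>.05)&(d<.3); m&=~((v>260)&(v<330)&(u>298)&(u<336))
    Q=P[m]
    for _ in range(6):
        cen=Q.mean(0); n=np.linalg.svd(Q-cen,full_matrices=False)[2][2]; n*=-np.sign(n[2]); r=(Q-cen)@n; Q=Q[abs(r)<.0015]
    print(tag,'face n (tool)',n.round(3),'lean',np.degrees(np.arcsin(-n[2])),cen,len(Q))
    def onf(uv):
        o,w=ray(cc,uv); return o+w*(((cen-o)@n)/(w@n))
    L=[];Rr=[]
    for vv in (215,240,265,290,320,340):
        z=(abs((P[vv]-cen)@n)<.003)&(d[vv]>.05); us=np.nonzero(z[270:370])[0]+270; a,b=onf((us.min(),vv)),onf((us.max(),vv)); L.append((a+b)/2); print(vv,us.min(),us.max(),np.linalg.norm(a-b).round(4))
    L=np.array(L); ax=L[0]-L[-1]; ax/=np.linalg.norm(ax)
    print('axis down->', ax, )
    # bottom edge of the handle
    col=(abs((P[:,316]-cen)@n)<.002)&(d[:,316]>.05); vs=np.nonzero(col)[0]; print('rows',vs.min(),vs.max(),onf((316,vs.min())),onf((316,vs.max())),np.linalg.norm(onf((316,vs.min()))-onf((316,vs.max()))))
E
```

```text
w16 face n (tool) [ 0.005 -0.819 -0.574] lean 35.028445298561635 [-0.00069926 -0.01355759 -0.03287012] 4437
215 288 344 0.0219
240 287 347 0.0222
265 270 368 0.0344
290 272 358 0.0287
320 274 359 0.0268
340 272 361 0.0271
axis down-> [-0.00375085 -0.57400067  0.81884624]
rows 35 348 [-0.00114281 -0.11012981  0.10489751] [-0.00103776  0.00489245 -0.05919407] 0.20039006434858048
w17 face n (tool) [ 0.006 -0.819 -0.574] lean 35.04208399473447 [-0.00070098 -0.01360728 -0.03276647] 4430
215 288 345 0.0223
240 286 347 0.0226
265 270 368 0.0344
290 273 361 0.0294
320 273 359 0.0271
340 272 361 0.0271
axis down-> [ 3.12676045e-04 -5.74185299e-01  8.18725317e-01]
rows 175 351 [-1.07577694e-03 -3.65239226e-02 -9.35838566e-05] [-0.00103733  0.00540728 -0.05988229] 0.07302681950073057
```

```bash
cat > place.py <<'E'
from look import *
po=np.array([0,-.0262,.0059]); a_t=np.array([0,.574,-.819])  # pipette origin and z axis in tool frame
def tcp_for(org,head=90,lean=35,az=0):
    q=tool(head,lean,az); return np.array(org)-R.from_quat(q).apply(po),q
def pip(o):
    r=R.from_quat(o['tool_rot']); return o['eef_pos']+r.apply(po), r.apply(a_t)
E
python3 - <<'E'
from place import *
o=bot.get_obs(); print(o['eef_pos'],pip(o))
for org in ([.47,.0118,.20],[.47,.0118,.155],[.566,.0118,.15],[.566,.0118,.14]):
    t,q=tcp_for(org); print(t.round(4),R.from_quat(q).apply(a_t).round(3),step(t,q,o))
E
```

```text
[ 0.54172412 -0.42265857  0.25751612] (array([ 0.51567519, -0.42030964,  0.25141809]), array([ 0.56579331, -0.04769065,  0.82331071]))
[0.4881 0.0118 0.2199] [0. 0. 1.] (array([ 0.428 , -0.0932,  0.0349]), array([-34.55,   1.88,  -4.96]))
[0.4881 0.0118 0.1749] [0. 0. 1.] (array([ 0.4282, -0.0935,  0.0799]), array([-34.55,   1.88,  -4.96]))
[0.5841 0.0118 0.1699] [0. 0. 1.] (array([0.4369, 0.002 , 0.0856]), array([-34.55,   1.88,  -4.96]))
[0.5841 0.0118 0.1599] [0. 0. 1.] (array([0.437 , 0.002 , 0.0956]), array([-34.55,   1.88,  -4.96]))
```

Emit:
jog_arm(jaw=[1, 1, 1, 1, 1, 1, 1, 1], linear=[[0.015, -0.004, 0], [0.04, -0.012, 0], [0.07, -0.02, 0], [0.1, -0.03, 0], [0.13, -0.04, 0], [0.16, -0.05, 0], [0.19, -0.055, 0.005], [0.22, -0.06, 0.01]], delta_rot=[[-2, 0, 0], [-6, 0, -0.5], [-10, 0.5, -1], [-15, 0.8, -2], [-20, 1, -2.5], [-25, 1.3, -3.5], [-30, 1.6, -4.3], [-34.5, 1.9, -5]])

```text
clock: 17.82
eef_pos: [0.4994, -0.1955, 0.2416]
tool_rot: [0.675, 0.674, 0.213, 0.21]
ft_force: [0.5, -0.8, -1.0]
grip_width: 0.0234
```

```bash
python3 - <<'E'
from place import *
o=bot.get_obs(); print(o['eef_pos'],pip(o),o['joint_pos'].round(2),o['grip_width'])
t,q=tcp_for([.46,.0118,.20]); print(t.round(4),step(t,q,o))
E
```

```text
[ 0.49939609 -0.19554258  0.24161111] (array([ 0.48125708, -0.19545467,  0.2218066 ]), array([ 0.00352719, -0.00509862,  1.00009928])) [-0.55 -0.08 -0.48  0.63  0.31 -0.47] 0.023439057568442466
[0.4781 0.0118 0.2199] (array([ 0.2072, -0.0304,  0.0066]), array([-0.18, -0.26, -0.13]))
```

Emit:
jog_arm(jaw=[1, 1, 1, 1, 1, 1, 1, 1], linear=[[0.035, -0.005, 0], [0.07, -0.01, 0], [0.105, -0.015, 0.002], [0.14, -0.02, 0.004], [0.17, -0.025, 0.006], [0.195, -0.03, 0.007], [0.207, -0.03, 0.007], [0.207, -0.03, 0.007]], delta_rot=[[0, 0, 0], [0, 0, 0], [0, 0, 0], [0, 0, 0], [0, 0, 0], [0, 0, 0], [0, 0, 0], [0, 0, 0]])

```text
clock: 18.48
eef_pos: [0.4786, 0.0126, 0.219]
tool_rot: [0.674, 0.677, 0.212, 0.207]
ft_force: [-0.2, -0.2, -0.7]
grip_width: 0.0236
```

```bash
python3 - <<'E'
from place import *; from meas import *
o,c,p,d=look('wrist','w18'); print(o['eef_pos'],pip(o),o['joint_pos'].round(2),o['joint_vel'].round(2),o['grip_width'])
look('side','s18'); im=cv2.imread('pics/s18.png'); cv2.imwrite('pics/s18a.png',cv2.resize(im[150:310,200:340],(525,600),interpolation=cv2.INTER_CUBIC))
o,c,p,d=look('top','t18'); im=cv2.imread('pics/t18.png'); cv2.imwrite('pics/t18a.png',cv2.resize(im[95:215,215:315],(500,600),interpolation=cv2.INTER_CUBIC))
E
```

```text
[0.47858889 0.01264797 0.21903131] (array([0.46033241, 0.01266506, 0.19933484]), array([ 0.00948949, -0.00609354,  1.00005491])) [ 0.03 -0.23 -0.67  0.53 -0.01  0.03] [-0.06  0.01  0.02 -0.    0.   -0.05] 0.023620691541256105
```

View pics/w18.png

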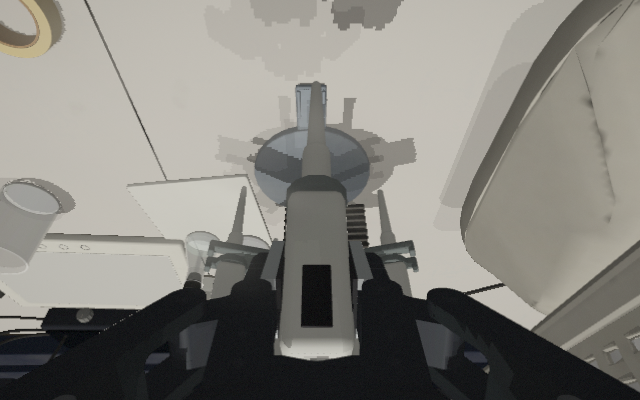

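View pics/s18a.png

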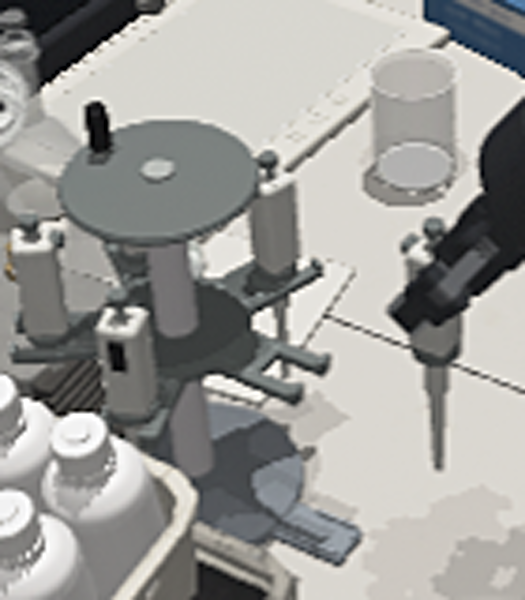

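View pics/t18a.png

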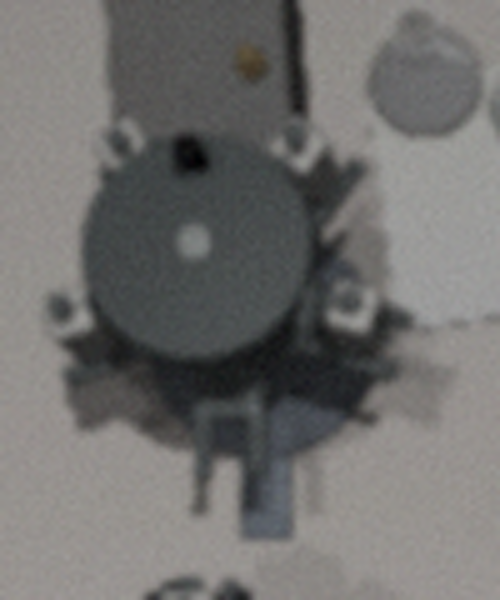

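```bash
python3 - <<'E'
from place import *
im=cv2.imread('pics/t18.png'); cv2.imwrite('pics/t18b.png',cv2.resize(im[165:245,220:320],(750,600),interpolation=cv2.INTER_CUBIC))
E
```

```text
(no output)
```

View pics/t18b.png

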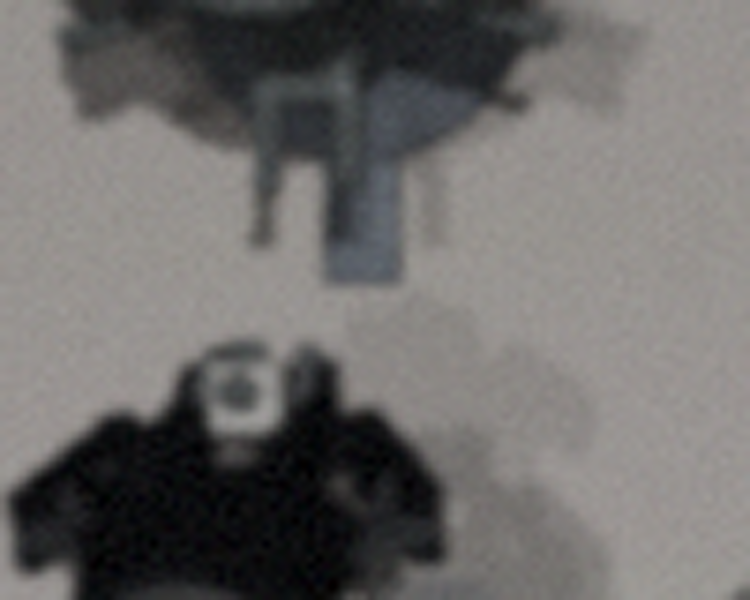

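```bash
python3 - <<'E'
from place import *
c=bot.calibration('top')
f=lambda x,y,z: onz(c,(219.5+x/7.5,164.5+y/7.5),z).round(4)
print('plunger',f(240,388,.287),'handle top',f(242,398,.271))
print('slot ends',f(301,238,.144),'prongs mid',f((258+350)/2,150,.14), 'tongue end',f(365,280,.01))
c2=bot.calibration('side'); g=lambda x,y,z: onz(c2,(199.5+x/3.75,149.5+y/3.75),z).round(4)
print('side: plunger top',g(434,226,.287),'collar',g(435,350,.199),'prong ends',g(316,357,.144),g(290,393,.144))
for t in ('slot',): print(proj(c,[[.544,.0118,.144],[.46,.0127,.287]]),)
o=bot.get_obs(); print(o['eef_pos'],pip(o))
E
```

```text
plunger [0.4655 0.0092 0.287 ] handle top [0.4638 0.0113 0.271 ]
slot ends [0.5288 0.012  0.144 ] prongs mid [0.5601 0.0114 0.14  ] tongue end [0.529  0.0075 0.01  ]
side: plunger top [0.4608 0.0146 0.287 ] collar [0.4626 0.0126 0.199 ] prong ends [ 5.503e-01 -3.000e-04  1.440e-01] [0.547  0.0321 0.144 ]
[[259.67935787 190.4267916 ]
 [249.96549195 218.69642299]]
[0.47963948 0.00974463 0.21965284] (array([0.46140444, 0.0098357 , 0.19993673]), array([ 0.008387  , -0.00529134,  1.00006933]))
```

```bash
python3 - <<'E'
from place import *
o=bot.get_obs()
for org in ([.47,.0118,.153],[.50,.0118,.153],[.566,.0118,.151]):
    t,q=tcp_for(org); print(step(t,q,o))
E
```

```text
(array([ 0.0018, -0.0196,  0.0433]), array([-0.46, -0.27, -0.14]))
(array([0.0018, 0.0051, 0.0603]), array([-0.46, -0.27, -0.14]))
(array([0.0017, 0.0584, 0.0994]), array([-0.46, -0.27, -0.14]))
```

Emit:
jog_arm(jaw=[1, 1, 1, 1, 1, 1, 1, 1], linear=[[0.0008, -0.006, 0.012], [0.0018, -0.012, 0.025], [0.0018, -0.017, 0.037], [0.0018, -0.0196, 0.0433], [0.0018, -0.011, 0.049], [0.0018, -0.003, 0.055], [0.0018, 0.0051, 0.0603], [0.0018, 0.0051, 0.0603]], delta_rot=[[-0.2, -0.1, 0], [-0.4, -0.2, 0], [-0.4, -0.2, 0], [-0.4, -0.2, 0], [-0.4, -0.2, 0], [-0.4, -0.2, 0], [-0.4, -0.2, 0], [-0.4, -0.2, 0]])

```text
clock: 19.3
eef_pos: [0.5218, 0.0118, 0.1751]
tool_rot: [0.675, 0.673, 0.215, 0.213]
ft_force: [0.3, 1.1, -0.6]
grip_width: 0.0234
```

```bash
python3 - <<'E'
from place import *
import time
o,c,p,d=look('wrist','w19'); print(pip(o),o['joint_vel'].round(2))
look('side','s19'); im=cv2.imread('pics/s19.png'); cv2.imwrite('pics/s19a.png',cv2.resize(im[180:300,230:320],(450,600),interpolation=cv2.INTER_CUBIC))
look('top','t19'); im=cv2.imread('pics/t19.png'); cv2.imwrite('pics/t19b.png',cv2.resize(im[165:225,225:300],(750,600),interpolation=cv2.INTER_CUBIC))
o=bot.get_obs(); print(pip(o))
for org in ([.566,.0118,.151],[.566,.0118,.140]):
    t,q=tcp_for(org); print(step(t,q,o))
E
```

```text
(array([0.50382896, 0.01190216, 0.15513731]), array([-0.0029967 , -0.00289497,  1.00010981])) [ 0.01 -0.03 -0.04  0.02  0.    0.  ]
(array([0.50033454, 0.01213439, 0.15319241]), array([ 0.00149702, -0.00280846,  1.00011343]))
(array([-0.0002,  0.0526,  0.0394]), array([-0.06, -0.08, -0.16]))
(array([-0.0002,  0.0463,  0.0484]), array([-0.06, -0.08, -0.16]))
```

View pics/s19a.png

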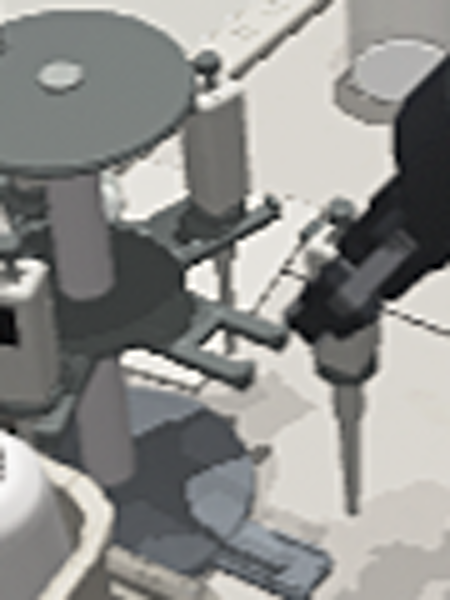

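View pics/t19b.png

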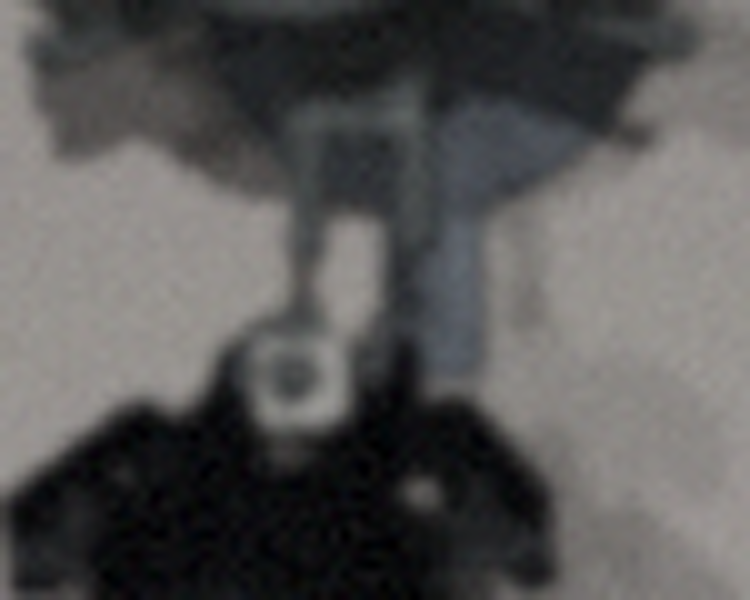

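View pics/w19.png

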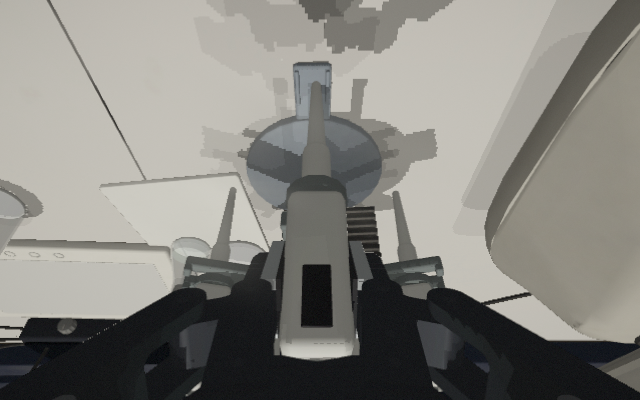

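```bash
python3 - <<'E'
from place import *
c=bot.calibration('top')
f=lambda x,y,z: onz(c,(224.5+x/10,164.5+y/10),z).round(4)
print('handle top',f(299,378,.225),'plunger',f(294,372,.241))
print('slot mid',f((300+408)/2,260,.14),f((322+388)/2,240,.14),f((300+415)/2,130,.14))
E
```

```text
handle top [0.5042 0.0125 0.225 ] plunger [0.5038 0.0111 0.241 ]
slot mid [0.5444 0.0118 0.14  ] [0.5496 0.0115 0.14  ] [0.5786 0.0108 0.14  ]
```

The side and top views show the pipette upright in front of the slot and in line with it to within a millimetre. I'll move in with the collar high.

Emit:
jog_arm(jaw=[1, 1, 1, 1, 1, 1, 1, 1], linear=[[0, 0.008, 0.006], [0, 0.017, 0.0125], [0, 0.026, 0.0195], [0, 0.035, 0.0262], [0, 0.043, 0.0322], [0, 0.049, 0.0367], [0, 0.0526, 0.0394], [0, 0.0526, 0.0394]], delta_rot=[[0, 0, 0], [0, 0, 0], [0, 0, 0], [0, 0, 0], [0, 0, 0], [0, 0, 0], [0, 0, 0], [0, 0, 0]])

```text
clock: 20.12
eef_pos: [0.5849, 0.012, 0.1705]
tool_rot: [0.675, 0.674, 0.213, 0.211]
ft_force: [-0.5, 0.8, -1.3]
grip_width: 0.0232
```

```bash
python3 - <<'E'
from place import *
o,c,p,d=look('wrist','w20'); print(pip(o),o['ft_force'],o['grip_width'])
look('side','s20'); im=cv2.imread('pics/s20.png'); cv2.imwrite('pics/s20a.png',cv2.resize(im[180:300,220:310],(450,600),interpolation=cv2.INTER_CUBIC))
o,c,p,d=look('top','t20'); im=cv2.imread('pics/t20.png'); cv2.imwrite('pics/t20b.png',cv2.resize(im[155:215,225:300],(750,600),interpolation=cv2.INTER_CUBIC))
o=bot.get_obs(); print(pip(o))
for org in ([.566,.0118,.151],[.566,.0118,.139]):
    t,q=tcp_for(org); print(step(t,q,o))
E
```

```text
(array([0.56675506, 0.01208485, 0.15063122]), array([ 0.0014915 , -0.00274866,  1.0001136 ])) [-0.51634756  0.84274934 -1.25128737] 0.023222577823078128
(array([0.56516639, 0.01207704, 0.1503304 ]), array([ 0.00250867, -0.00277559,  1.0001115 ]))
(array([-0.0002,  0.0011, -0.0001]), array([-0.12, -0.09, -0.15]))
(array([-0.0002, -0.0058,  0.0097]), array([-0.12, -0.09, -0.15]))
```

View pics/s20a.png

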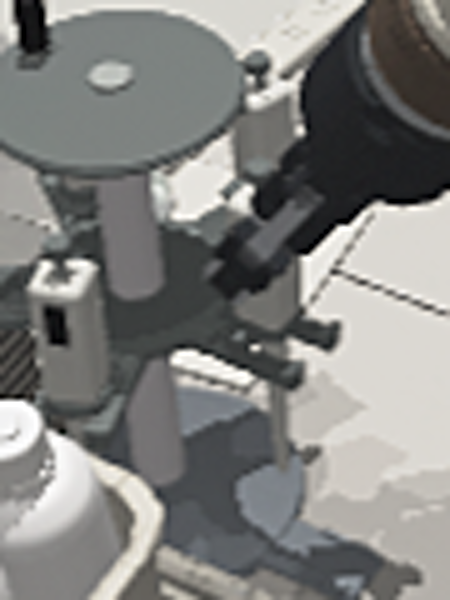

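View pics/t20b.png

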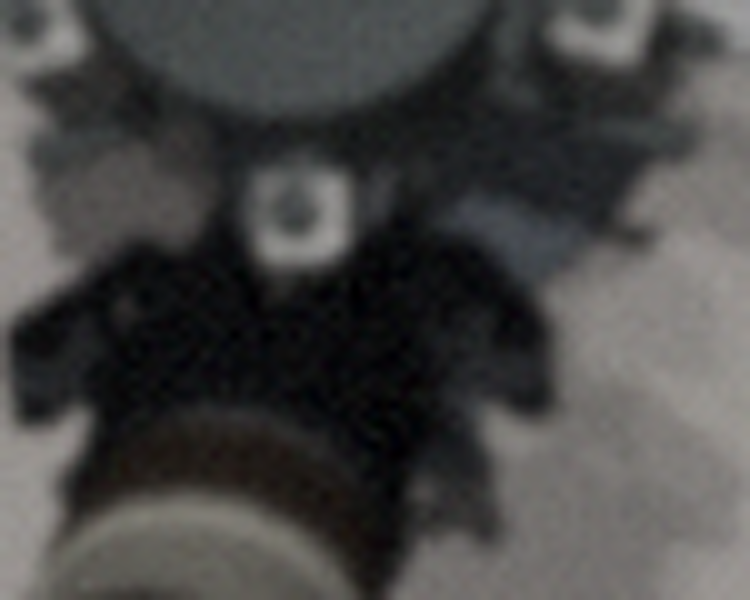

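View pics/w20.png

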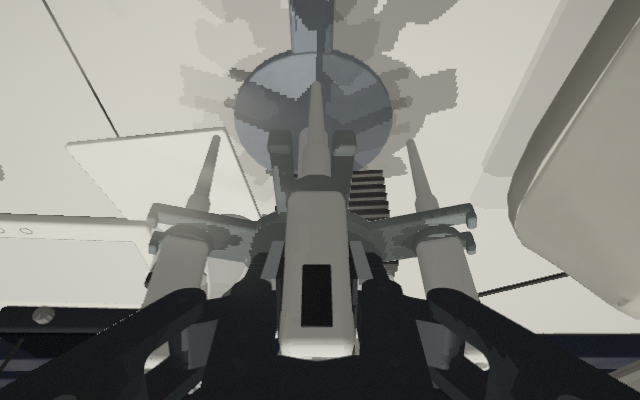

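```bash
python3 - <<'E'
from place import *
im=cv2.imread('pics/w20.png'); cv2.imwrite('pics/w20a.png',cv2.resize(im[70:210,250:390],(600,600),interpolation=cv2.INTER_CUBIC))
c,p,d=load('w20'); P=cloud(c,d)
for v in (132,136,140,145,150,160,170,178):
    z=P[v,:,2]; a=[u for u in range(262,366) if .125<z[u]<.148 and d[v,u]>.05]
    L=[u for u in a if u<302]; Rr=[u for u in a if u>328]
    if L and Rr: print(v,min(L),max(L),min(Rr),max(Rr),'y',P[v,[max(L),min(Rr),min(L),max(Rr)],1].round(4),'x',P[v,max(L),0].round(3),'z',P[v,[max(L),min(Rr)],2].round(3))
for v in (100,120,140,150,160,170,180):
    r=[u for u in range(295,340) if d[v,u]>.05 and abs(P[v,u,0]-.566)<.025 and .03<P[v,u,2]<.2]; 
    if r: print('pip',v,min(r),max(r),P[v,[min(r),max(r)],1].round(4),P[v,(min(r)+max(r))//2].round(3))
E
```

```text
132 270 290 334 354 y [ 0.0019  0.021  -0.0069  0.0298] x 0.545 z [0.135 0.134]
136 269 291 333 355 y [ 0.0023  0.0206 -0.0069  0.0301] x 0.546 z [0.136 0.136]
140 268 291 333 355 y [ 0.0023  0.0205 -0.0072  0.0298] x 0.547 z [0.137 0.139]
145 267 292 332 356 y [ 0.0022  0.0203 -0.0076  0.0299] x 0.553 z [0.133 0.135]
150 268 292 332 356 y [ 0.0023  0.0203 -0.007   0.0301] x 0.554 z [0.136 0.137]
160 271 292 329 353 y [ 0.0023  0.0194 -0.0073  0.0297] x 0.558 z [0.139 0.132]
170 272 293 329 352 y [ 0.0023  0.0192 -0.0073  0.03  ] x 0.565 z [0.138 0.139]
178 273 294 334 351 y [ 0.0022  0.0216 -0.0074  0.0298] x 0.574 z [0.134 0.14 ]
pip 100 310 321 [0.0098 0.0161] [0.565 0.013 0.082]
pip 120 309 323 [0.0094 0.0171] [0.564 0.013 0.102]
pip 140 307 339 [0.0085 0.0229] [0.564 0.017 0.118]
pip 150 304 339 [0.0072 0.0228] [0.561 0.016 0.128]
pip 160 302 339 [0.0062 0.0235] [0.561 0.015 0.135]
pip 170 302 339 [0.0064 0.0238] [0.561 0.015 0.142]
pip 180 295 339 [0.0041 0.0241] [0.554 0.014 0.155]
```

View pics/w20a.png

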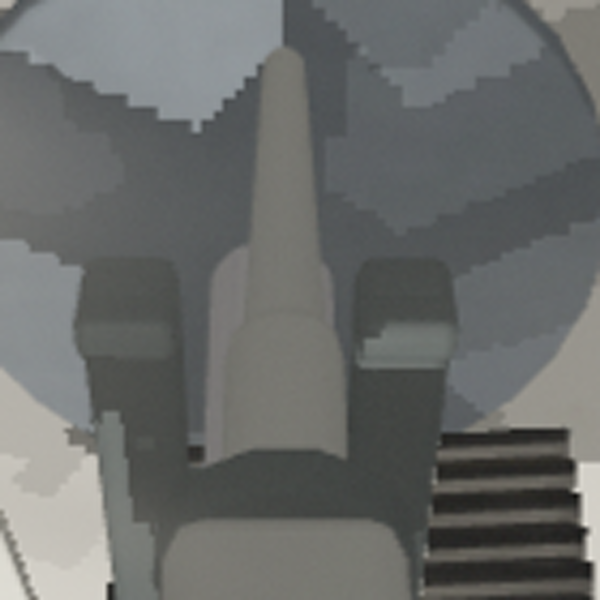

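The wrist view puts the slot's mid-line at y = 0.0114 and the pipette at 0.0130. I'll shift 1.6 mm, then lower.

Emit:
jog_arm(jaw=[1, 1, 1, 1, 1, 1, 1, 1], linear=[[-0.0008, 0.0005, 0], [-0.0016, 0.001, 0], [-0.0016, 0.0005, 0.0005], [-0.0016, -0.0008, 0.0024], [-0.0016, -0.0021, 0.0043], [-0.0016, -0.0034, 0.0062], [-0.0016, -0.004, 0.0072], [-0.0016, -0.004, 0.0072]], delta_rot=[[0, 0, 0], [0, 0, 0], [0, 0, 0], [0, 0, 0], [0, 0, 0], [0, 0, 0], [0, 0, 0], [0, 0, 0]])

```text
clock: 20.93
eef_pos: [0.5842, 0.0105, 0.1617]
tool_rot: [0.675, 0.674, 0.213, 0.211]
ft_force: [0.1, -0.7, -0.8]
grip_width: 0.0234
```

```bash
python3 - <<'E'
from place import *
o,c,p,d=look('wrist','w21'); print(pip(o),o['ft_force'],o['grip_width']); P=cloud(c,d)
im=cv2.imread('pics/w21.png'); cv2.imwrite('pics/w21a.png',cv2.resize(im[70:210,250:390],(600,600),interpolation=cv2.INTER_CUBIC))
for v in (132,140,150,160):
    z=P[v,:,2]; a=[u for u in range(262,366) if .125<z[u]<.148 and d[v,u]>.05]
    L=[u for u in a if u<302]; Rr=[u for u in a if u>328]
    if L and Rr: print(v,'y',P[v,[max(L),min(Rr),min(L),max(Rr)],1].round(4))
for v in (100,120):
    r=[u for u in range(295,340) if d[v,u]>.05 and abs(P[v,u,0]-.566)<.025 and .03<P[v,u,2]<.2]; 
    if r: print('pip',v,P[v,[min(r),max(r)],1].round(4),P[v,(min(r)+max(r))//2].round(3))
o=bot.get_obs();print(pip(o),step(*tcp_for([.566,.0104,.139]),o))
E
```

```text
(array([0.56608717, 0.0105367 , 0.14183878]), array([ 0.00264894, -0.00279014,  1.00011109])) [ 0.13982949 -0.65862246 -0.83865766] 0.023428300648758987
150 y [ 0.0023  0.0205 -0.0072  0.0302]
160 y [ 0.0023  0.0203 -0.0069  0.03  ]
pip 100 [0.0082 0.0146] [0.564 0.011 0.074]
pip 120 [0.0079 0.0155] [0.563 0.012 0.093]
(array([0.5662853 , 0.01057403, 0.14212456]), array([ 0.00223943, -0.00278477,  1.00011211])) (array([-0.0001, -0.002 ,  0.0024]), array([-0.1 , -0.09, -0.15]))
```

View pics/w21a.png

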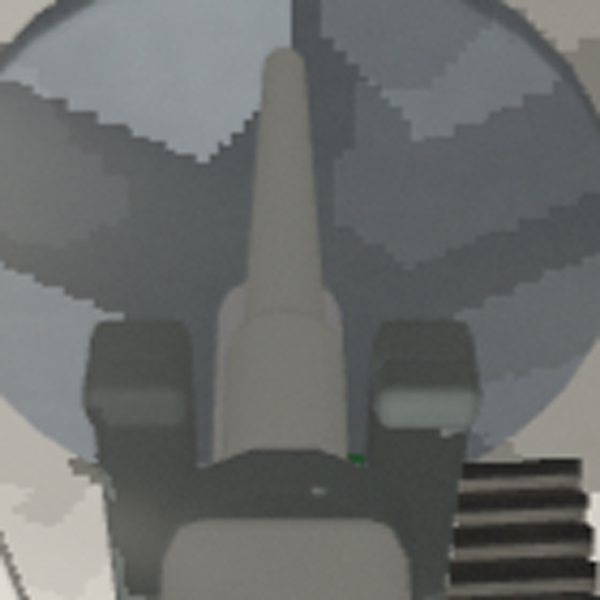

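Emit:
jog_arm(jaw=[1, 1, 1, 1, 1, 1, 1, 1], linear=[[0, -0.0003, 0.0005], [0, -0.0006, 0.0009], [0, -0.0009, 0.0013], [0, -0.0012, 0.0017], [0, -0.0015, 0.0021], [0, -0.0015, 0.0021], [0, -0.0015, 0.0021], [0, -0.0015, 0.0021]], delta_rot=[[0, 0, 0], [0, 0, 0], [0, 0, 0], [0, 0, 0], [0, 0, 0], [0, 0, 0], [0, 0, 0], [0, 0, 0]])

```text
clock: 21.65
eef_pos: [0.5846, 0.0105, 0.1598]
tool_rot: [0.675, 0.674, 0.213, 0.211]
ft_force: [-0.6, -0.1, -0.6]
grip_width: 0.0234
```

```bash
python3 - <<'E'
from place import *
o=bot.get_obs();print(pip(o),o['ft_force'],o['ft_torque'],o['grip_width'])
E
```

```text
(array([0.56650972, 0.01053819, 0.13998427]), array([ 0.00150299, -0.00278538,  1.00011348])) [-0.58310751 -0.14510475 -0.56099028] [-0.02448712  0.66599589 -0.00855177] 0.023432188241739208
```

Emit:
jog_arm(jaw=[1, 1, 1, 1, 1, 1, 1, 1], linear=[[0, -0.0002, 0.0003], [0, -0.0004, 0.0006], [0, -0.0006, 0.0009], [0, -0.0009, 0.0012], [0, -0.0009, 0.0012], [0, -0.0009, 0.0012], [0, -0.0009, 0.0012], [0, -0.0009, 0.0012]], delta_rot=[[0, 0, 0], [0, 0, 0], [0, 0, 0], [0, 0, 0], [0, 0, 0], [0, 0, 0], [0, 0, 0], [0, 0, 0]])

```text
clock: 22.32
eef_pos: [0.5852, 0.0105, 0.1599]
tool_rot: [0.675, 0.673, 0.214, 0.212]
ft_force: [-4.8, -0.1, 7.2]
grip_width: 0.0233
```

```bash
python3 - <<'E'
from place import *
o,c,p,d=look('wrist','w22');print(pip(o),o['ft_force'],o['ft_torque'],o['grip_width'])
im=cv2.imread('pics/w22.png'); cv2.imwrite('pics/w22a.png',cv2.resize(im[70:210,250:390],(600,600),interpolation=cv2.INTER_CUBIC))
look('side','s22'); im=cv2.imread('pics/s22.png'); cv2.imwrite('pics/s22a.png',cv2.resize(im[200:280,240:310],(525,600),interpolation=cv2.INTER_CUBIC))
E
```

```text
(array([0.56716677, 0.01056175, 0.13997261]), array([-0.00112513, -0.00282631,  1.00011387])) [-4.76793218 -0.09480123  7.17924915] [-0.02542412  0.80483651 -0.00613917] 0.023299937509096875
```

View pics/s22a.png

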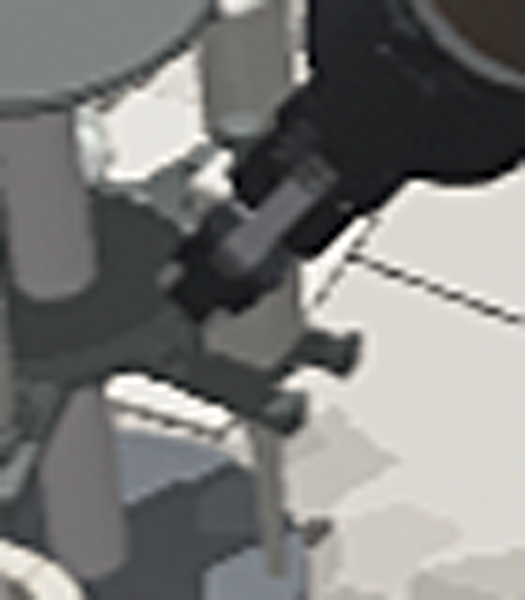

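View pics/w22a.png

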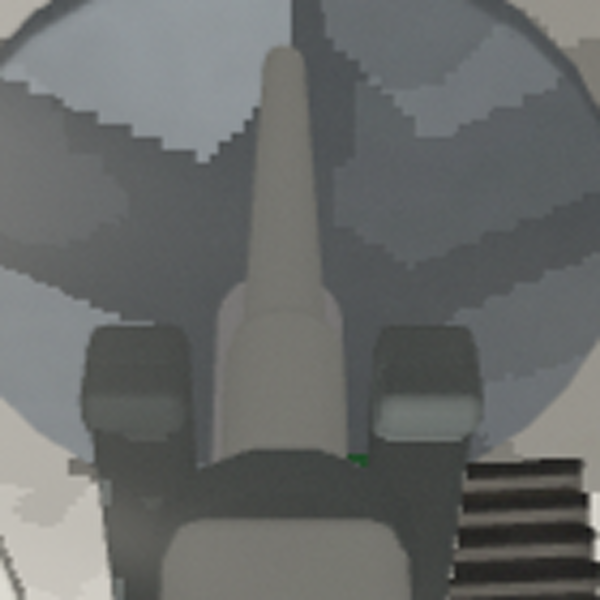

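The pipette is seated: 7 N upward contact with the origin at z = 0.140, and the collar is behind the lips. I'll release and back off along the fingers.

Emit:
jog_arm(jaw=[0.65, 0.6, 0.5, 0.4, 0.4, 0.4, 0.4, 0.4], linear=[[0, 0.0003, -0.0005], [0, 0.0003, -0.0005], [0, 0.0003, -0.0005], [0, 0.0003, -0.0005], [0, 0.0003, -0.0005], [0, 0.0003, -0.0005], [0, 0.0003, -0.0005], [0, 0.0003, -0.0005]], delta_rot=[[0, 0, 0], [0, 0, 0], [0, 0, 0], [0, 0, 0], [0, 0, 0], [0, 0, 0], [0, 0, 0], [0, 0, 0]])

```text
clock: 23.08
eef_pos: [0.5845, 0.0105, 0.1588]
tool_rot: [0.675, 0.674, 0.213, 0.211]
ft_force: [-0.4, -0.6, 1.6]
grip_width: 0.0513
```

```bash
python3 - <<'E'
from place import *
o,c,p,d=look('wrist','w23');print(o['eef_pos'],o['ft_force'],o['grip_width'])
E
```

```text
[0.5844836  0.01046463 0.15877197] [-0.43073751 -0.6008471   1.62877459] 0.051344269153561994
```

View pics/w23.png

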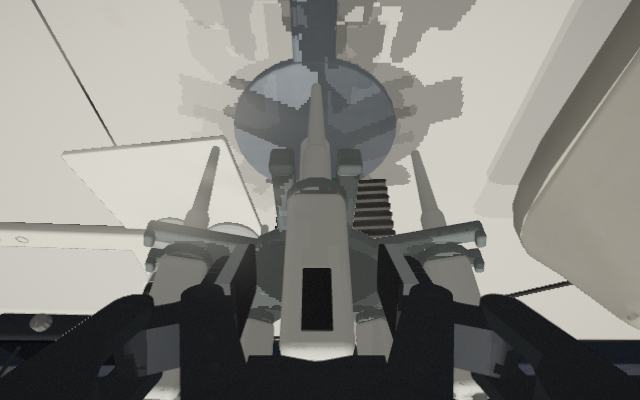

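The pipette hangs free between the open fingers, so I'll retreat slowly along the tool axis.

Emit:
jog_arm(jaw=[0.4, 0.4, 0.4, 0.4, 0.4, 0.4, 0.4, 0.4], linear=[[0, 0, -0.006], [0, 0, -0.015], [0, 0, -0.028], [0, 0, -0.045], [0, 0, -0.065], [0, 0, -0.09], [0, 0, -0.115], [0, 0, -0.13]], delta_rot=[[0, 0, 0], [0, 0, 0], [0, 0, 0], [0, 0, 0], [0, 0, 0], [0, 0, 0], [0, 0, 0], [0, 0, 0]])

```text
clock: 23.8
eef_pos: [0.5093, 0.0103, 0.2688]
tool_rot: [0.675, 0.673, 0.214, 0.213]
ft_force: [0.2, -0.3, 0.2]
grip_width: 0.0514
```

Emit:
jog_arm(jaw=[0.4, 0.4, 0.4, 0.4, 0.4, 0.4, 0.4, 0.4], linear=[[0, -0.02, -0.02], [0, -0.03, -0.03], [0, -0.03, -0.03], [0, -0.03, -0.03], [0, -0.03, -0.03], [0, -0.03, -0.03], [0, -0.03, -0.03], [0, -0.03, -0.03]], delta_rot=[[0, 0, 0], [0, 0, 0], [0, 0, 0], [0, 0, 0], [0, 0, 0], [0, 0, 0], [0, 0, 0], [0, 0, 0]])

```text
clock: 24.47
eef_pos: [0.4686, 0.0103, 0.2724]
tool_rot: [0.675, 0.674, 0.213, 0.211]
ft_force: [-0.6, -0.2, 0.6]
grip_width: 0.0514
```

```bash
python3 - <<'E'
from place import *; from meas import *
o,c,p,d=look('wrist','w24');print(o['eef_pos'],o['ft_force'],o['clock'])
look('side','s24'); im=cv2.imread('pics/s24.png'); cv2.imwrite('pics/s24a.png',cv2.resize(im[170:310,200:320],(514,600),interpolation=cv2.INTER_CUBIC))
o,c,p,d=look('top','t24'); im=cv2.imread('pics/t24.png'); cv2.imwrite('pics/t24a.png',cv2.resize(im[95:215,215:315],(500,600),interpolation=cv2.INTER_CUBIC)); print(cover(c,p,d)[0])
c=np.load('pics/w24_c.npy',allow_pickle=True).item()
P=cloud(*[load('w24')[i] for i in (0,2)]); print(proj(c,[[.566,.0114,.14]]))
E
```

```text
[0.46856264 0.01030231 0.27235614] [-0.63772698 -0.17150828  0.58257284] 24.4667
{'cover': array([0.64200199, 0.0089314 ]), 'r': np.float64(0.05564380385016145), 'meanz': np.float64(0.2527439005942447), 'nk': 33, 'knob': array([0.68060378, 0.00900706]), 'bear': np.float64(0.11230258279507772), 'kr': np.float64(0.038601857954081734), 'knobz': np.float64(0.2848692689994836)}
[[315.92197564 183.83238175]]
```

View pics/w24.png

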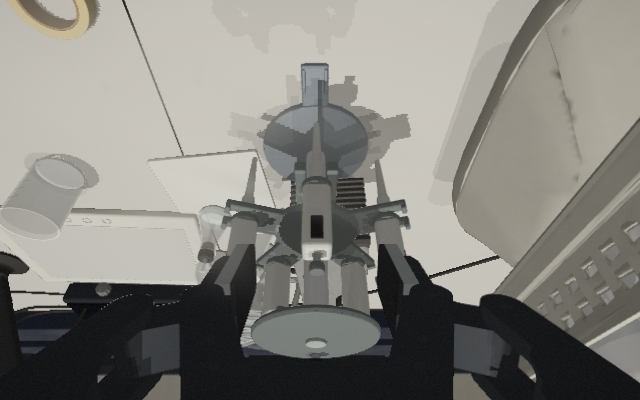

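View pics/s24a.png

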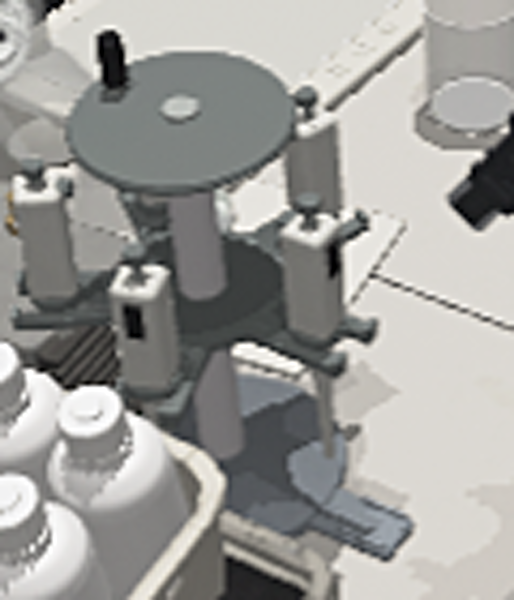

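View pics/t24a.png

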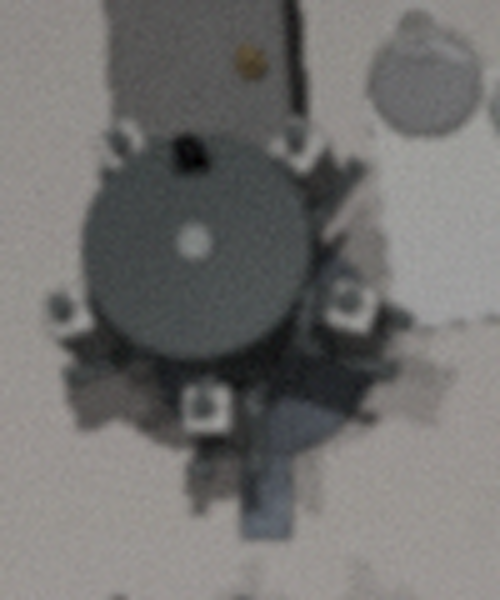

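The pipette hangs upright with its collar on both prongs, the slot is over the tongue (knob bearing +0.1 degrees from the top camera), and the hand is clear. I'm handing in.

```bash
python3 - <<'E'
from h import *
print(bot.job_done(), bot.get_obs()['clock'])
E
```

```text
the job is handed in; nothing more can be done
the job is handed in; nothing more can be done
```

I turned the carousel by its knob until the empty slot stood over the drip tongue, then hung the pipette upright in that slot and backed the hand off. I handed in at about 24.6 s; the hand-in gives no verdict.

**Last checks**
- **Slot:** the knob's bearing put the slot within about half a degree of square over the tongue (+0.1 degrees from the top camera, -0.4 from the wrist). Earlier close-ups showed the prongs and tongue parallel within the roughly 1 degree I could read.
- **Pipette:** as I lowered it, it met the prongs with about 7 N, with its origin at z = 0.140 m as intended. After release the side, top and wrist pictures showed it upright behind the prong lips.
- **Hand:** it was touching nothing, with the wrist force near zero.
- **Beaker and bottle:** I never went near either. The beaker still stands in the last pictures; I did not re-measure the white bottle.

**What went wrong or disagreed**
- **Fingertips:** the first pinch closed on air above the knob. The cameras put the real fingertips about 12 mm behind the reported TCP, not 17 mm ahead. I worked from the observed position after that.
- **Turning the carousel:** it stopped about 6 degrees short, so I gripped the knob again twice to finish.
- **Lining up with the slot:** the robot's position readings and the wrist camera differed by about 1.6 mm sideways at the slot. I corrected that before lowering the pipette.

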